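# Make up a pack of three terminal blocks and hold it in the bar clamp

### The job

One four-way terminal block already lies in the bed of the bar clamp, by the fixed stop. Make it up to exactly three by laying two more of the short four-way blocks flat in the bed between the stop and the sliding jaw, each with its length straight across the bed and centred on it; the third loose one stays on the bench, clear of the clamp; leave all other things where they are. Then pump the clamp's trigger towards its handle, letting it come back each time, until the spring pad of the jaw has pushed the three blocks together against the stop, and finish still holding the trigger squeezed, so that the pad's springs are pressed in by about half of their travel: never so hard that they are pressed nearly shut, and never by pushing the jaw or pad directly.

Things in the scene. Friction and masses are not known exactly. Their poses are not given: they have to be found in the camera images.
- clamp: One-hand bar clamp fixed to the bench, pistol grip up. Origin: on the bench under its middle; y runs along the bar from handle (-y) to stop (+y). Flat bed 74 mm wide, its top 8 mm above the bench, open at both sides so that fingers can reach down beside blocks. Two grey cheeks 70 mm high at y -0.165 to -0.09 carry trigger and handle; the toothed bar sticks out behind to y = -0.24 at most
- stop_face (a point): foot of the fixed stop's face (a plate 66 mm wide, 34 mm high above the bed) at clamp y = +0.12, in the middle of the bed's width, on the bed's top; axes as the clamp's
- handle_grip (a point): point on the outer (-y) face of the handle, 112 mm above the bench, where a finger bears when the trigger is squeezed. The handle is a fixed upright post, 24 mm wide (x), 12 mm thick (y), centred at clamp y = -0.1454, its top 136 mm above the bench
- trigger: trigger lever between the cheeks, turning about a pin across the clamp (x), 62 mm above the bench at clamp y = -0.115. Upper arm, to be squeezed: 50 mm from pin to the centre of its rounded cross bar (28 mm wide in x, 14 mm diameter). Its lower arm (41 mm) pushes the toothed bar by a spring pawl. Origin: on the pin
- trigger_grip (a point): centre of the trigger's rounded cross bar, about 110 mm above the bench. Across the handle's outer face and the far side of this bar it measures 56 mm at rest and 31 mm fully squeezed
- trigger_turn (a joint): angle of the trigger: 0 at rest (leaning towards the stop), 0.5 rad fully squeezed towards the handle. A spring of 3 N (at rest) to 5 N (squeezed), felt at the cross bar, brings it back when let go. It moves the jaw only while being squeezed
- jaw: sliding jaw (50 mm wide, 45 mm high) with its toothed bar, 6 mm tooth pitch. Origin: that of the clamp when the slide is at 0, y towards the stop
- jaw_slide (a joint): travel of the jaw towards the stop, m, 0 to 0.115. A full stroke advances it by about 18 mm; a drag of 4 N then keeps it there while the trigger goes back. No holding catch: once the pad bears with over 4 N, only the squeezed trigger keeps it. Force at the cross bar: free pumping about 8 N, pad pressed in by half about 15 N, nearly shut from 22 N
- pad_face (a point): middle of the front of the jaw's spring pad (50 mm wide, 30 mm high), at the height of the bed's top; it moves with the jaw and faces the stop, 170 mm from it when jaw slide and pad spring are at 0
- pad_spring (a joint): how far the jaw's pad is pressed back on its two springs, m: 0 free, 0.020 shut; 1.2 N per mm
- block_0: four-way terminal block: a cream plastic strip with four square lugs with brass screws in a row on top, 26 x 56 x 23 mm (x, y, z), solid base 26 x 56 mm up to 10 mm height, lugs 22 mm wide (x) up to 21 mm, 50 g. Origin: centre of the underside, y along the 56 mm length. This one starts in the clamp's bed near the stop
- block_a: four-way terminal block: a cream plastic strip with four square lugs with brass screws in a row on top, 26 x 56 x 23 mm (x, y, z), solid base 26 x 56 mm up to 10 mm height, lugs 22 mm wide (x) up to 21 mm, 50 g. Origin: centre of the underside, y along the 56 mm length. One of three that start loose on the bench
- block_b: four-way terminal block: a cream plastic strip with four square lugs with brass screws in a row on top, 26 x 56 x 23 mm (x, y, z), solid base 26 x 56 mm up to 10 mm height, lugs 22 mm wide (x) up to 21 mm, 50 g. Origin: centre of the underside, y along the 56 mm length. One of three that start loose on the bench
- block_c: four-way terminal block: a cream plastic strip with four square lugs with brass screws in a row on top, 26 x 56 x 23 mm (x, y, z), solid base 26 x 56 mm up to 10 mm height, lugs 22 mm wide (x) up to 21 mm, 50 g. Origin: centre of the underside, y along the 56 mm length. One of three that start loose on the bench
- long_strip: bystander: an eight-way terminal strip like the blocks, but 26 x 104 x 23 mm; origin under its centre, y along its length. Leave it alone
- bearing: bystander: ball bearing 62 mm across, 16 mm high, lying flat; origin under its centre
- big_nut: bystander: large steel nut 51 x 44 x 21 mm; origin under its centre
- pliers: bystander: pliers 58 x 180 x 12 mm, lying; origin under the centre
- gear: bystander: spur gear 67 mm across, 24 mm high, lying flat; origin under its centre
Things that resemble listed ones, but are neither listed nor needed, are in the scene too. Leave any blue look-alike of the block_c alone. Leave any pink look-alike of the block_0 alone.

How it is judged:
On the way, in this order (a step that is already met when the one before it is completed fails the run):
1. three blocks lie flat across the bed, let go, the third loose one on the bench, and the pad still free ((((x of block_b in the frame of clamp between -0.02 and 0.02 m and y of block_b in the frame of clamp between -0.05 and 0.116 m and z of block_b in the frame of clamp between 0.004 and 0.012 m and angle between block_b's own z axis and vertical below 0.12 rad and angle between the y axis of block_b and the x axis of clamp, either way round below 0.35 rad) and (x of block_c in the frame of clamp between -0.02 and 0.02 m and y of block_c in the frame of clamp between -0.05 and 0.116 m and z of block_c in the frame of clamp between 0.004 and 0.012 m and angle between block_c's own z axis and vertical below 0.12 rad and angle between the y axis of block_c and the x axis of clamp, either way round below 0.35 rad) and (x of block_0 in the frame of clamp between -0.02 and 0.02 m and y of block_0 in the frame of clamp between -0.05 and 0.116 m and z of block_0 in the frame of clamp between 0.004 and 0.012 m and angle between block_0's own z axis and vertical below 0.12 rad and angle between the y axis of block_0 and the x axis of clamp, either way round below 0.35 rad) and horizontal distance between block_a and stop_face above 0.1 m and (x of block_a in the frame of clamp above 0.05 m or x of block_a in the frame of clamp below -0.05 m or y of block_a in the frame of clamp above 0.17 m) and height (world z) of block_a below 0.012 m and linear speed of block_a below 0.02 m/s) or ((x of block_a in the frame of clamp between -0.02 and 0.02 m and y of block_a in the frame of clamp between -0.05 and 0.116 m and z of block_a in the frame of clamp between 0.004 and 0.012 m and angle between block_a's own z axis and vertical below 0.12 rad and angle between the y axis of block_a and the x axis of clamp, either way round below 0.35 rad) and (x of block_c in the frame of clamp between -0.02 and 0.02 m and y of block_c in the frame of clamp between -0.05 and 0.116 m and z of block_c in the frame of clamp between 0.004 and 0.012 m and angle between block_c's own z axis and vertical below 0.12 rad and angle between the y axis of block_c and the x axis of clamp, either way round below 0.35 rad) and (x of block_0 in the frame of clamp between -0.02 and 0.02 m and y of block_0 in the frame of clamp between -0.05 and 0.116 m and z of block_0 in the frame of clamp between 0.004 and 0.012 m and angle between block_0's own z axis and vertical below 0.12 rad and angle between the y axis of block_0 and the x axis of clamp, either way round below 0.35 rad) and horizontal distance between block_b and stop_face above 0.1 m and (x of block_b in the frame of clamp above 0.05 m or x of block_b in the frame of clamp below -0.05 m or y of block_b in the frame of clamp above 0.17 m) and height (world z) of block_b below 0.012 m and linear speed of block_b below 0.02 m/s) or ((x of block_a in the frame of clamp between -0.02 and 0.02 m and y of block_a in the frame of clamp between -0.05 and 0.116 m and z of block_a in the frame of clamp between 0.004 and 0.012 m and angle between block_a's own z axis and vertical below 0.12 rad and angle between the y axis of block_a and the x axis of clamp, either way round below 0.35 rad) and (x of block_b in the frame of clamp between -0.02 and 0.02 m and y of block_b in the frame of clamp between -0.05 and 0.116 m and z of block_b in the frame of clamp between 0.004 and 0.012 m and angle between block_b's own z axis and vertical below 0.12 rad and angle between the y axis of block_b and the x axis of clamp, either way round below 0.35 rad) and (x of block_0 in the frame of clamp between -0.02 and 0.02 m and y of block_0 in the frame of clamp between -0.05 and 0.116 m and z of block_0 in the frame of clamp between 0.004 and 0.012 m and angle between block_0's own z axis and vertical below 0.12 rad and angle between the y axis of block_0 and the x axis of clamp, either way round below 0.35 rad) and horizontal distance between block_c and stop_face above 0.1 m and (x of block_c in the frame of clamp above 0.05 m or x of block_c in the frame of clamp below -0.05 m or y of block_c in the frame of clamp above 0.17 m) and height (world z) of block_c below 0.012 m and linear speed of block_c below 0.02 m/s)) and value of joint pad_spring below 0.003 m and contact force between the fingers and block_a below 0.3 N and contact force between the fingers and block_b below 0.3 N and contact force between the fingers and block_c below 0.3 N), for 0.2 s.
2. the pad bears on the pack (value of joint pad_spring above 0.004 m), for 0.1 s.
At the end, for the whole second after the job is handed in: Exactly three blocks flat in the bed, square (0.12 rad) and centred (20 mm), pressed against the stop (pad 74 to 83 mm from it), pad springs in by 5 to 16 mm, jaw still, fingers bearing on the trigger (over 5 N), the spare block on the bench clear of the clamp ((((x of block_b in the frame of clamp between -0.02 and 0.02 m and y of block_b in the frame of clamp between -0.05 and 0.116 m and z of block_b in the frame of clamp between 0.004 and 0.012 m and angle between block_b's own z axis and vertical below 0.12 rad and angle between the y axis of block_b and the x axis of clamp, either way round below 0.12 rad) and (x of block_c in the frame of clamp between -0.02 and 0.02 m and y of block_c in the frame of clamp between -0.05 and 0.116 m and z of block_c in the frame of clamp between 0.004 and 0.012 m and angle between block_c's own z axis and vertical below 0.12 rad and angle between the y axis of block_c and the x axis of clamp, either way round below 0.12 rad) and (x of block_0 in the frame of clamp between -0.02 and 0.02 m and y of block_0 in the frame of clamp between -0.05 and 0.116 m and z of block_0 in the frame of clamp between 0.004 and 0.012 m and angle between block_0's own z axis and vertical below 0.12 rad and angle between the y axis of block_0 and the x axis of clamp, either way round below 0.12 rad) and horizontal distance between block_a and stop_face above 0.1 m and (x of block_a in the frame of clamp above 0.05 m or x of block_a in the frame of clamp below -0.05 m or y of block_a in the frame of clamp above 0.17 m) and height (world z) of block_a below 0.012 m and linear speed of block_a below 0.02 m/s) or ((x of block_a in the frame of clamp between -0.02 and 0.02 m and y of block_a in the frame of clamp between -0.05 and 0.116 m and z of block_a in the frame of clamp between 0.004 and 0.012 m and angle between block_a's own z axis and vertical below 0.12 rad and angle between the y axis of block_a and the x axis of clamp, either way round below 0.12 rad) and (x of block_c in the frame of clamp between -0.02 and 0.02 m and y of block_c in the frame of clamp between -0.05 and 0.116 m and z of block_c in the frame of clamp between 0.004 and 0.012 m and angle between block_c's own z axis and vertical below 0.12 rad and angle between the y axis of block_c and the x axis of clamp, either way round below 0.12 rad) and (x of block_0 in the frame of clamp between -0.02 and 0.02 m and y of block_0 in the frame of clamp between -0.05 and 0.116 m and z of block_0 in the frame of clamp between 0.004 and 0.012 m and angle between block_0's own z axis and vertical below 0.12 rad and angle between the y axis of block_0 and the x axis of clamp, either way round below 0.12 rad) and horizontal distance between block_b and stop_face above 0.1 m and (x of block_b in the frame of clamp above 0.05 m or x of block_b in the frame of clamp below -0.05 m or y of block_b in the frame of clamp above 0.17 m) and height (world z) of block_b below 0.012 m and linear speed of block_b below 0.02 m/s) or ((x of block_a in the frame of clamp between -0.02 and 0.02 m and y of block_a in the frame of clamp between -0.05 and 0.116 m and z of block_a in the frame of clamp between 0.004 and 0.012 m and angle between block_a's own z axis and vertical below 0.12 rad and angle between the y axis of block_a and the x axis of clamp, either way round below 0.12 rad) and (x of block_b in the frame of clamp between -0.02 and 0.02 m and y of block_b in the frame of clamp between -0.05 and 0.116 m and z of block_b in the frame of clamp between 0.004 and 0.012 m and angle between block_b's own z axis and vertical below 0.12 rad and angle between the y axis of block_b and the x axis of clamp, either way round below 0.12 rad) and (x of block_0 in the frame of clamp between -0.02 and 0.02 m and y of block_0 in the frame of clamp between -0.05 and 0.116 m and z of block_0 in the frame of clamp between 0.004 and 0.012 m and angle between block_0's own z axis and vertical below 0.12 rad and angle between the y axis of block_0 and the x axis of clamp, either way round below 0.12 rad) and horizontal distance between block_c and stop_face above 0.1 m and (x of block_c in the frame of clamp above 0.05 m or x of block_c in the frame of clamp below -0.05 m or y of block_c in the frame of clamp above 0.17 m) and height (world z) of block_c below 0.012 m and linear speed of block_c below 0.02 m/s)) and value of joint pad_spring between 0.005 and 0.016 m and y of pad_face in the frame of stop_face between -0.083 and -0.074 m and contact force between the fingers and trigger above 5 N and velocity of joint jaw_slide between -0.003 and 0.003 m/s); the arm keeps its last pose, push and grip.
It fails at once if the pack is crushed: the pad's springs are pressed nearly shut (over 18 mm) (value of joint pad_spring above 0.018 m).
It fails at once if the jaw or its pad is pushed directly by the robot (contact force between any of the arm, the fingers and jaw above 4 N).
It fails at once if a bystander is moved by more than 30 mm (distance of any of long_strip, bearing, big_nut, pliers, gear from where it was at the start of the episode above 0.03 m).
It also fails if it takes over 72 s, if anything falls off the work surface, if the arm or the gripper's body presses on something with over 40 N, if the wrist force passes 120 N, or if a joint passes its speed limit or range.

### The arm

A 7-joint arm with a two-finger parallel gripper is mounted at the origin on a cart in front of the work surface, level with it; the furniture and walls round the work are solid. World frame = base frame: x ahead of the robot, y to its left, z up, the work surface at z = 0. Lengths are in m, angles in rad, forces in N, time in s.
With the tool pointing down it reaches from about 0.425 to 0.925 m from the base axis. Payload 6.8 kg.
Tool frame: the origin (TCP) lies at the very end of the fingers, on their centre line; the grasp point (between the pads) lies 19 mm behind it; z points along the fingers, y is the line along which they close (so a half turn about z gives the same grasp; the last joint's range is limited). The gripper opens to 85 mm and grips with 20 to 120 N. Pads are 22 mm wide; open, the fingers measure 114 mm over their backs; the gripper's body (76 mm by 85 mm) begins 54 mm behind the grasp point. The pads swing forward as they close: fully open they stand 13 mm farther back than shut.
Start: joints at [-1.449, 0.477, 0.022, 1.555, -0.011, 1.109, -0.083], TCP at [0.154, 0.657, 0.231] pointing down, gripper open.
Joint ranges: [-2.96, 2.96], [-0.34, 2.1], [-1.41, 1.46], [0.24, 2.44], [-1.37, 4.51], [0.17, 1.92], [-2.96, 2.96]. Speed limits (rad/s): [2.39, 2.39, 3.14, 3.14, 3.14, 3.14, 3.14].

### API

Orientations are given as a rotation vector (axis times angle).
In Python, from bench import get_obs, grab_frame, hand_in gives the robot as it stands.
- The arm moves only by the tool drive_tool, never from a script. Its argument "rows" is a list of rows, each an object with "offset": the shift along the tool's x, y, z as a fraction of full scale, a list of three; "rotation": the turn, a rotation vector about the tool's x, y, z as a fraction of full scale, a list of three; "claw": the opening, from 0 (shut) to 1 (fully open). In form: [{"offset": [tx, ty, tz], "rotation": [wx, wy, wz], "claw": claw}, ...]. A call has 1 to 20 rows; each row is the pose to reach, as a shift and turn from the pose commanded when the call began, along the tool's axes at that moment; what a row does not reach only later rows make up. Full scale, the value 1, is 0.15 m for a shift and 2 rad for a turn. A row lasts 1/12 s, in which the tool goes at most 41.7 mm and 7.16 degrees, less where a joint would pass 70% of its speed; a pose out of reach is approached as far as the arm can. A call with a number of a shift or a turn outside -1 to 1 is refused whole. A call with a gripper value outside its range is refused whole. The fingers move at their own pace and stop on an object; "force" is the grip in N (left out, the last holds). Time passes only in rows, so rows that repeat a pose let the fingers close. It gives the time, the measured TCP pose, the force, the opening and the grip force at its end, in the units of the state.
- get_obs(): the state, without advancing time (a new reading comes with each control period).
- grab_frame(name): name is "side" or "top"; returns a dict with "frame" (480x640x3 uint8, red, green, blue), "z_map" (480x640 float32, m along the optical axis (not along the pixel's ray), 0 where there is no reading), "vfov" (degrees; the focal length in pixels is half the picture's height over the tangent of half this angle, whatever the lens; pixels are square), "cx", "cy" (the principal point, pixels), "R" (3x3) and "t" (3): a world point X has camera coordinates R X + t. Camera axes: x right, y down, z forward; pixel columns grow to the right and rows downward; lengths in m; the calibration is good to about 2 mm. A picture is of the moment at which its call begins.
- hand_in(): hands the job in; it is judged then, once.
The state is a dict: "clock": time; "joints": joint angles; "qvel": joint speeds; "tau": joint torques, N m; "tcp_pos": TCP position; "orientation": TCP orientation; "contact_force": force on the tool from outside, world axes, zero at the start; "moment": the same for the moment, N m; "grip_width": finger opening in m; "gripper_force": force on a finger pad.
Only numpy, scipy, OpenCV 4.12 (cv2) and the standard library are available. Lean on these libraries where they do the work, as an engineer would, in place of code of your own. Each camera call takes 0.05 s, during which the arm holds its last target. There are 200 camera calls.

## Working session

There is one attempt and no reset: what is moved stays moved. The work goes in short steps, Python scripts to look and compute and a tool call to move; the robot and the scene stay as the last step left them, time stands still between calls to the robot, and variables do not carry over. Pictures are saved under pics/ and viewed, at most 10 in all, crops included, and the job is handed in when it is done.

Besides the shell and the picture viewer there is one more tool, called after "Emit:" as a command line: name --argument value ..., lists and objects as JSON in quotes. drive_tool: Moves the arm, as the interface text tells. Its arguments: {"type":"object","properties":{"rows":{"type":"array","items":{"type":"object","properties":{"offset":{"type":"array","items":{"type":"number"}},"rotation":{"type":"array","items":{"type":"number"}},"claw":{"type":"number"}}}},"force":{"type":"number"}},"required":["rows"]}

```bash
mkdir -p pics; cat > h.py <<'E'
import numpy as np, cv2
from bench import get_obs, grab_frame
from scipy.spatial.transform import Rotation as Ro
def cam(n):
    g=grab_frame(n); g['f']=240/np.tan(np.radians(g['vfov'])/2); return g
def pts(g):
    v,u=np.mgrid[:480,:640]; z=g['z_map']
    c=np.stack([(u-g['cx'])/g['f']*z,(v-g['cy'])/g['f']*z,z],-1)
    w=(c-g['t'])@g['R']; w[z<=0]=np.nan; return w
def ray(g,u,v,h):
    d=np.array([(u-g['cx'])/g['f'],(v-g['cy'])/g['f'],1])@g['R']; o=-g['R'].T@g['t']
    return o+d*(h-o[2])/d[2]
def save(g,n): cv2.imwrite('pics/'+n,g['frame'][...,::-1])
E
python3 - <<'E'
from h import *
import pickle
for n in('top','side'):
    g=cam(n); save(g,n+'0.png'); pickle.dump(g,open(n+'0.pkl','wb')); print(n,-g['R'].T@g['t'],g['R'][2],g['f'],g['cx'],g['cy'])
print(get_obs())
E
```

```text
top [ 0.39612519 -0.01702584  1.25991542] [ 0.10119008 -0.00999916 -0.99481686] 437.6758071702619 319.0310196123728 244.88868206729575
side [0.29694425 0.80524659 0.64659599] [ 0.19531151 -0.8249258  -0.53042514] 445.9145096244671 315.64355114692665 248.17070541825686
{'clock': 0.1, 'joints': array([-1.44911197,  0.47770943,  0.02232538,  1.556355  , -0.01151454,
        1.10928288, -0.08311979]), 'qvel': array([ 0.00017448, -0.001539  , -0.0008613 , -0.00376852,  0.00108437,
       -0.00125659, -0.00243495]), 'tau': array([ 4.73720938e-03, -5.97767723e+01,  1.61346082e+00, -2.81960499e+01,
        1.27386401e-02,  5.04227311e-03,  2.56118318e-05]), 'tcp_pos': array([0.15361801, 0.65674153, 0.23042693]), 'orientation': array([-3.60126277e-01, -3.12079200e+00,  2.55180952e-03]), 'contact_force': array([0.52031765, 0.19409786, 0.76034006]), 'moment': array([-0.08953159, -0.03335295, -0.04421717]), 'gripper_force': 0.0, 'grip_width': 0.08568608391799519}
```

View pics/top0.png

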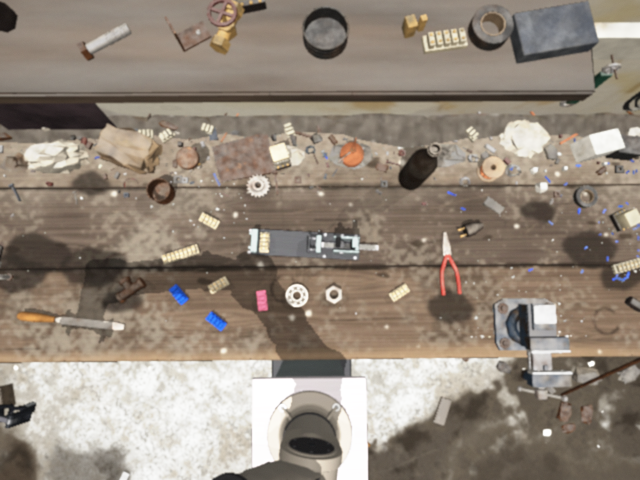

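View pics/side0.png

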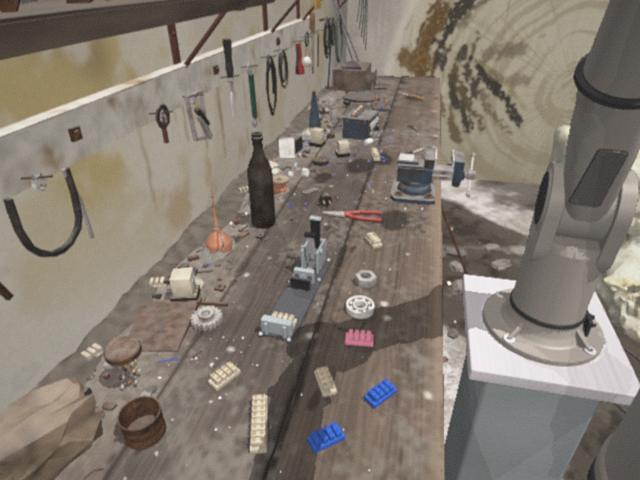

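The top view (up is +x, left is +y) shows the clamp lying along −y to +y at (250..380, 243), with its stop at the left and a block beside it at (264,241). The loose cream blocks are at (209,221), (399,293) and a shaded one at (219,285). The long strip is at (181,254), and the blue and pink look-alikes are apart from these.

```bash
python3 - <<'E'
from h import *
import pickle
g=pickle.load(open('top0.pkl','rb')); P=pts(g)
def blk(g,u,v,r=16,zmin=.008,zmax=.04):
    P=pts(g); s=P[v-r:v+r,u-r:u+r].reshape(-1,3); s=s[(s[:,2]>zmin)&(s[:,2]<zmax)]
    return s
for u,v in((209,221),(399,293),(219,285)):
    s=blk(g,u,v); c=np.float32(s[:,:2]); r=cv2.minAreaRect(c); m=s[:,:2].mean(0)
    col=np.median(g['frame'][v-4:v+5,u-4:u+5].reshape(-1,3),0)
    print((u,v),len(s),'zq',np.nanpercentile(s[:,2],[10,50,90]).round(4),'mean',m.round(4),'rect',np.round(r[0],4),np.round(r[1],4),r[2],col, np.hypot(*m))
# bench height & clamp
print('bench',np.nanmedian(P[255:262,225:240,2]))
s=P[200:280,230:390].reshape(-1,3)
for lo,hi in((.004,.012),(.02,.04),(.045,.06),(.062,.085),(.1,.125),(.126,.15)):
    q=s[(s[:,2]>lo)&(s[:,2]<hi)]; print(lo,hi,len(q),np.percentile(q,[2,98],axis=0).round(4).tolist())
    if len(q): r=cv2.minAreaRect(np.float32(q[:,:2])); print('   ',np.round(r[0],4),np.round(r[1],4),r[2])
gs=pickle.load(open('side0.pkl','rb')); Q=pts(gs)
for u,v in((225,375),(326,381),(374,240)):
    s=blk(gs,u,v); r=cv2.minAreaRect(np.float32(s[:,:2])); print('side',len(s),np.round(r[0],4),np.round(r[1],4),r[2], s.mean(0).round(4))
c=cv2.resize(g['frame'][190:310,180:420],None,fx=3.3,fy=3.3,interpolation=cv2.INTER_CUBIC); cv2.imwrite('pics/c0.png',c[...,::-1])
E
```

```text
(209, 221) 179 zq [0.0099 0.019  0.0251] mean [0.5969 0.2838] rect [0.595  0.2892] [0.0692 0.0702] 12.133152961730957 [238. 227. 188.] 0.660931160020363
(399, 293) 174 zq [0.0103 0.0194 0.0248] mean [ 0.3878 -0.2557] rect [ 0.3794 -0.2624] [0.0455 0.0553] 31.978221893310547 [241. 231. 192.] 0.46447304792267213
(219, 285) 181 zq [0.0102 0.0195 0.0245] mean [0.4122 0.255 ] rect [0.4032 0.26  ] [0.0396 0.0717] 29.319786071777344 [174. 157. 125.] 0.48475997488730976
bench 0.0008331144209584763
0.004 0.012 2529 [[0.431, -0.2166, 0.0041], [0.6442, 0.2109, 0.0116]]
    [ 0.5408 -0.0026] [0.4629 0.23  ] 89.58037567138672
0.02 0.04 441 [[0.5001, -0.1913, 0.0203], [0.5576, 0.1594, 0.0396]]
    [ 0.5283 -0.0152] [0.3646 0.0581] 88.76327514648438
0.045 0.06 87 [[0.4983, -0.1126, 0.045], [0.5607, 0.1576, 0.0596]]
    [0.5319 0.0209] [0.2778 0.0619] 88.78837585449219
0.062 0.085 158 [[0.4974, -0.1385, 0.0633], [0.5446, -0.0704, 0.0783]]
    [ 0.5219 -0.1032] [0.0706 0.05  ] 88.09810638427734
0.1 0.125 62 [[0.5089, -0.1163, 0.1062], [0.536, -0.0731, 0.1199]]
    [ 0.5218 -0.0974] [0.0488 0.0273] 87.88773345947266
0.126 0.15 55 [[0.507, -0.1267, 0.1332], [0.5331, -0.116, 0.1416]]
    [ 0.52   -0.1213] [0.0111 0.0265] 89.12696838378906
side 438 [0.6101 0.2793] [0.0552 0.0583] 63.480628967285156 [0.5956 0.2896 0.0175]
side 399 [0.4119 0.2566] [0.0255 0.0572] 29.77775764465332 [0.4103 0.2623 0.0183]
side 148 [ 0.3869 -0.2559] [0.0255 0.0566] 33.96257400512695 [ 0.3857 -0.2502  0.0183]
```

View pics/c0.png

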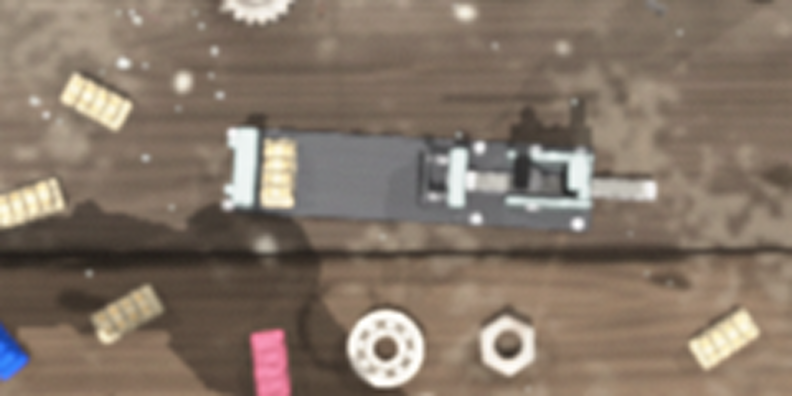

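Crop: the three loose blocks sit clear of everything else, and the tan one is only in shadow. The bed is free between the block at (278,172) and the jaw. Next I'll refine the block and clamp poses from both views.

```bash
cat >> h.py <<'E'
def rect(p): 
    r=cv2.minAreaRect(np.float32(p)); b=cv2.boxPoints(r); e=[b[1]-b[0],b[2]-b[1]]; l=max(e,key=np.linalg.norm)
    return np.round(r[0],4).tolist(),sorted(np.round(r[1],4).tolist()),round(float(np.degrees(np.arctan2(l[1],l[0]))%180),1)
def near(g,c,rad,lo,hi,P=None):
    s=pts(g).reshape(-1,3); s=s[(np.hypot(s[:,0]-c[0],s[:,1]-c[1])<rad)&(s[:,2]>lo)&(s[:,2]<hi)]; return s
def tool(dx,dy,dz,yaw=0):
    o=get_obs(); R=Ro.from_rotvec(o['orientation']); return (R.inv().apply([dx,dy,dz])/.15).round(3), R.as_matrix().round(3).tolist()
E
python3 - <<'E'
from h import *
import pickle
G={n:pickle.load(open(n+'0.pkl','rb')) for n in('top','side')}
for n,c in(('P1',(.597,.286)),('P2',(.387,-.254)),('P3',(.411,.258)),('b0',(.528,.128))):
    for k,g in G.items():
        for lo,hi in((.005,.03),(.015,.027)) if n!='b0' else ((.024,.035),):
            s=near(g,c,.036 if n!='b0' else .033,lo,hi); print(n,k,lo,len(s),rect(s[:,:2]),s.mean(0).round(4))
for k,g in G.items():
    s=near(g,(.52,-.121),.03,.125,.15); print('handle',k,len(s),rect(s[:,:2]),np.percentile(s,[3,97],axis=0).round(4).tolist())
    s=near(g,(.52,-.08),.035,.09,.125); print('bar',k,len(s),rect(s[:,:2]),s.mean(0).round(4),np.percentile(s,[3,97],axis=0).round(4).tolist())
    s=near(g,(.53,.15),.05,.038,.046); print('stop',k,len(s),rect(s[:,:2]),np.percentile(s,[3,97],axis=0).round(4).tolist())
    s=near(g,(.525,.06),.05,.004,.012)  ; s=s[abs(s[:,1]-.06)<.04]; m=np.linalg.norm(g['R'],axis=1)
    print('bed x',[ (round(float(y),3),np.percentile(s[abs(s[:,1]-y)<.012,0],[2,98]).round(4).tolist(),np.median(s[:,2]).round(4)) for y in(.03,.06,.09)])
    s=near(g,(.525,-.03),.05,.02,.06); print('jaw',k,len(s),np.percentile(s,[3,97],axis=0).round(4).tolist())
E
```

```text
P1 top 0.005 195 ([0.5957, 0.2844], [0.0612, 0.0643], 109.3) [0.5957 0.2839 0.0169]
P1 top 0.015 123 ([0.5964, 0.2855], [0.0228, 0.0519], 62.5) [0.5968 0.2853 0.021 ]
P1 side 0.005 467 ([0.6031, 0.2827], [0.0428, 0.057], 60.1) [0.5948 0.2907 0.0167]
P1 side 0.015 274 ([0.5959, 0.2857], [0.0231, 0.0465], 61.2) [0.5953 0.2871 0.0212]
P2 top 0.005 196 ([0.3912, -0.2547], [0.057, 0.0604], 83.0) [ 0.388  -0.2548  0.0168]
P2 top 0.015 114 ([0.3879, -0.2559], [0.0227, 0.0528], 121.3) [ 0.3881 -0.2567  0.0216]
P2 side 0.005 166 ([0.3794, -0.2603], [0.0433, 0.0559], 121.3) [ 0.3849 -0.2493  0.0171]
P2 side 0.015 102 ([0.3872, -0.2557], [0.0225, 0.0479], 125.0) [ 0.3862 -0.2528  0.0214]
P3 top 0.005 215 ([0.4112, 0.2589], [0.0627, 0.0679], 1.3) [0.4122 0.2554 0.0164]
P3 top 0.015 117 ([0.4128, 0.2552], [0.0242, 0.0479], 117.8) [0.4121 0.2568 0.0215]
P3 side 0.005 426 ([0.4118, 0.2566], [0.0261, 0.0572], 119.7) [0.4101 0.263  0.0176]
P3 side 0.015 279 ([0.4115, 0.2564], [0.0224, 0.047], 118.9) [0.411  0.2587 0.0214]
b0 top 0.024 110 ([0.5311, 0.1293], [0.0298, 0.0534], 175.7) [0.5319 0.1268 0.0
[... 525 characters left out ...]
at64(0.0086)), (0.09, [0.4952, 0.5645], np.float64(0.0086))]
jaw top 247 [[0.5014, -0.0721, 0.0214], [0.5475, 0.0044, 0.0501]]
handle side 73 ([0.5186, -0.1219], [0.0178, 0.0278], 175.9) [[0.506, -0.1287, 0.1254], [0.5311, -0.1142, 0.1392]]
bar side 109 ([0.5164, -0.0919], [0.0272, 0.0442], 71.6) [ 0.5202 -0.081   0.1098] [[0.5079, -0.1141, 0.0925], [0.5338, -0.0718, 0.1199]]
stop side 238 ([0.5351, 0.1552], [0.0249, 0.0654], 176.5) [[0.5038, 0.1438, 0.0386], [0.5651, 0.1637, 0.0451]]
bed x [(0.03, [0.491, 0.5626], np.float64(0.0095)), (0.06, [0.4935, 0.5651], np.float64(0.0095)), (0.09, [0.4941, 0.5648], np.float64(0.0095))]
jaw side 489 [[0.5002, -0.0746, 0.0212], [0.5468, 0.0048, 0.0523]]
```

Emit:
drive_tool --rows '[{"offset": [-0.86, -0.43, 0.1], "rotation": [0, 0, 0], "claw": 0.6}, {"offset": [-0.86, -0.43, 0.1], "rotation": [0, 0, 0], "claw": 0.6}, {"offset": [-0.86, -0.43, 0.1], "rotation": [0, 0, 0], "claw": 0.6}, {"offset": [-0.86, -0.43, 0.1], "rotation": [0, 0, 0], "claw": 0.6}, {"offset": [-0.86, -0.43, 0.1], "rotation": [0, 0, 0], "claw": 0.6}]' --force 40

```text
clock: 0.52
tcp_pos: [0.271, 0.5599, 0.2155]
orientation: [0.374, 3.116, -0.006]
contact_force: [0.5, -0.6, -0.6]
grip_width: 0.0512
gripper_force: 0.0
```

Emit:
drive_tool --rows '[{"offset": [-0.86, -0.43, 0.1], "rotation": [0, 0, 0], "claw": 0.6}, {"offset": [-0.86, -0.43, 0.1], "rotation": [0, 0, 0], "claw": 0.6}, {"offset": [-0.86, -0.43, 0.1], "rotation": [0, 0, 0], "claw": 0.6}, {"offset": [-0.86, -0.43, 0.1], "rotation": [0, 0, 0], "claw": 0.6}, {"offset": [-0.86, -0.43, 0.1], "rotation": [0, 0, 0], "claw": 0.6}]'

```text
clock: 0.93
tcp_pos: [0.3804, 0.468, 0.2006]
orientation: [0.373, 3.117, -0.005]
contact_force: [0.2, 0.4, -0.1]
grip_width: 0.0509
gripper_force: 0.0
```

Emit:
drive_tool --rows '[{"offset": [-0.86, -0.43, 0.1], "rotation": [0, 0, 0], "claw": 0.6}, {"offset": [-0.86, -0.43, 0.1], "rotation": [0, 0, 0], "claw": 0.6}, {"offset": [-0.86, -0.43, 0.1], "rotation": [0, 0, 0], "claw": 0.6}, {"offset": [-0.86, -0.43, 0.1], "rotation": [0, 0, 0], "claw": 0.6}, {"offset": [-0.86, -0.43, 0.1], "rotation": [0, 0, 0], "claw": 0.6}]'

```text
clock: 1.35
tcp_pos: [0.4904, 0.3763, 0.1857]
orientation: [0.371, 3.118, -0.004]
contact_force: [-0.5, -0.9, 0.0]
grip_width: 0.0513
gripper_force: 0.0
```

Emit:
drive_tool --rows '[{"offset": [-0.86, -0.43, 0.1], "rotation": [0, 0, -0.65], "claw": 0.6}, {"offset": [-0.86, -0.43, 0.2], "rotation": [0, 0, -0.65], "claw": 0.6}, {"offset": [-0.86, -0.43, 0.2], "rotation": [0, 0, -0.65], "claw": 0.6}, {"offset": [-0.86, -0.43, 0.2], "rotation": [0, 0, -0.65], "claw": 0.6}, {"offset": [-0.86, -0.43, 0.2], "rotation": [0, 0, -0.65], "claw": 0.6}, {"offset": [-0.86, -0.43, 0.2], "rotation": [0, 0, -0.65], "claw": 0.6}, {"offset": [-0.86, -0.43, 0.2], "rotation": [0, 0, -0.65], "claw": 0.6}, {"offset": [-0.86, -0.43, 0.2], "rotation": [0, 0, -0.65], "claw": 0.6}, {"offset": [-0.86, -0.43, 0.2], "rotation": [0, 0, -0.65], "claw": 0.6}, {"offset": [-0.86, -0.43, 0.2], "rotation": [0, 0, -0.65], "claw": 0.6}, {"offset": [-0.86, -0.43, 0.2], "rotation": [0, 0, -0.65], "claw": 0.6}, {"offset": [-0.86, -0.43, 0.2], "rotation": [0, 0, -0.65], "claw": 0.6}, {"offset": [-0.86, -0.43, 0.2], "rotation": [0, 0, -0.65], "claw": 0.6}]'

```text
clock: 2.43
tcp_pos: [0.5965, 0.2904, 0.1562]
orientation: [1.602, -2.702, -0.002]
contact_force: [0.6, -0.3, 0.7]
grip_width: 0.051
gripper_force: 0.0
```

```bash
cat >> h.py <<'E'
def plan(x,y,z,ya):
    o=get_obs(); R=Ro.from_rotvec(o['orientation']); p=np.array(o['tcp_pos'])
    a=np.radians(ya); Y=np.array([np.cos(a),np.sin(a),0]); Z=np.array([0,0,-1.]); T=np.stack([np.cross(Y,Z),Y,Z],1)
    cy=np.degrees(np.arctan2(*R.as_matrix()[[1,0],1]))
    print('clk',o['clock'],'yang',cy.round(2),'off',(R.inv().apply(np.array([x,y,z])-p)/.15).round(3),'rot',((R.inv()*Ro.from_matrix(T)).as_rotvec()/2).round(3),'j7',o['joints'][6].round(2))
E
python3 -c "
from h import *
plan(.5962,.2857,.004,152)"
```

```text
clk 2.4333 yang 151.31 off [ 0.029 -0.014  1.015] rot [ 0.001  0.    -0.006] j7 2.02
```

Emit:
drive_tool --rows '[{"offset": [0.03, -0.015, 0.3], "rotation": [0, 0, -0.006], "claw": 0.6}, {"offset": [0.03, -0.015, 0.55], "rotation": [0, 0, -0.006], "claw": 0.6}, {"offset": [0.03, -0.015, 0.75], "rotation": [0, 0, -0.006], "claw": 0.6}, {"offset": [0.03, -0.015, 0.9], "rotation": [0, 0, -0.006], "claw": 0.6}, {"offset": [0.03, -0.015, 1.0], "rotation": [0, 0, -0.006], "claw": 0.6}, {"offset": [0.03, -0.015, 1.0], "rotation": [0, 0, -0.006], "claw": 0.6}, {"offset": [0.03, -0.015, 1.0], "rotation": [0, 0, -0.006], "claw": 0.2}, {"offset": [0.03, -0.015, 1.0], "rotation": [0, 0, -0.006], "claw": 0.2}, {"offset": [0.03, -0.015, 1.0], "rotation": [0, 0, -0.006], "claw": 0.2}, {"offset": [0.03, -0.015, 1.0], "rotation": [0, 0, -0.006], "claw": 0.2}, {"offset": [0.03, -0.015, 1.0], "rotation": [0, 0, -0.006], "claw": 0.2}]'

```text
clock: 3.35
tcp_pos: [0.5986, 0.2844, 0.0083]
orientation: [-1.616, 2.69, 0.0]
contact_force: [-0.1, 0.1, 7.0]
grip_width: 0.0233
gripper_force: 40.4
```

Emit:
drive_tool --rows '[{"offset": [0, 0, -0.1], "rotation": [0, 0, 0], "claw": 0.2}, {"offset": [0, 0, -0.25], "rotation": [0, 0, 0], "claw": 0.2}, {"offset": [0, 0, -0.5], "rotation": [0, 0, 0], "claw": 0.2}, {"offset": [0, 0, -0.6], "rotation": [0, 0, 0], "claw": 0.2}, {"offset": [0, 0, -0.6], "rotation": [0, 0, 0], "claw": 0.2}]'

```text
clock: 3.77
tcp_pos: [0.6001, 0.2849, 0.1024]
orientation: [-1.613, 2.686, -0.001]
contact_force: [0.7, -0.0, 0.3]
grip_width: 0.0231
gripper_force: 39.3
```

```bash
python3 -c "
from h import *
plan(.5307,.0715,.09,86.7)"
```

```text
clk 3.7667 yang 151.97 off [ 1.474 -0.259  0.073] rot [-0.     0.005  0.57 ] j7 2.03
```

Emit:
drive_tool --rows '[{"offset": [0.74, -0.13, 0.04], "rotation": [0, 0, 0], "claw": 0.2}, {"offset": [0.74, -0.13, 0.04], "rotation": [0, 0, 0], "claw": 0.2}, {"offset": [0.74, -0.13, 0.04], "rotation": [0, 0, 0], "claw": 0.2}, {"offset": [0.74, -0.13, 0.04], "rotation": [0, 0, 0], "claw": 0.2}]'

```text
clock: 4.1
tcp_pos: [0.56, 0.1672, 0.0894]
orientation: [1.604, -2.693, 0.005]
contact_force: [0.3, -0.2, -0.1]
grip_width: 0.0232
gripper_force: 39.3
```

Emit:
drive_tool --rows '[{"offset": [0.74, -0.13, 0.04], "rotation": [0, 0, 0.57], "claw": 0.2}, {"offset": [0.74, -0.13, 0.04], "rotation": [0, 0, 0.57], "claw": 0.2}, {"offset": [0.74, -0.13, 0.04], "rotation": [0, 0, 0.57], "claw": 0.2}, {"offset": [0.74, -0.13, 0.04], "rotation": [0, 0, 0.57], "claw": 0.2}, {"offset": [0.74, -0.13, 0.04], "rotation": [0, 0, 0.57], "claw": 0.2}, {"offset": [0.74, -0.13, 0.04], "rotation": [0, 0, 0.57], "claw": 0.2}, {"offset": [0.74, -0.13, 0.04], "rotation": [0, 0, 0.57], "claw": 0.2}, {"offset": [0.74, -0.13, 0.04], "rotation": [0, 0, 0.57], "claw": 0.2}, {"offset": [0.74, -0.13, 0.04], "rotation": [0, 0, 0.57], "claw": 0.2}, {"offset": [0.74, -0.13, 0.04], "rotation": [0, 0, 0.57], "claw": 0.2}, {"offset": [0.74, -0.13, 0.04], "rotation": [0, 0, 0.57], "claw": 0.2}, {"offset": [0.74, -0.13, 0.04], "rotation": [0, 0, 0.57], "claw": 0.2}]'

```text
clock: 5.1
tcp_pos: [0.5273, 0.0693, 0.0843]
orientation: [-0.085, -3.14, 0.0]
contact_force: [0.7, 0.1, -0.5]
grip_width: 0.0234
gripper_force: 39.3
```

```bash
python3 - <<'E'
from h import *
plan(.5307,.0715,.018,86.7)
g=cam('side'); save(g,'s1.png'); cv2.imwrite('pics/s1c.png',cv2.resize(g['frame'][200:400,190:440],None,fx=3,fy=3)[...,::-1])
E
```

```text
clk 5.1 yang 86.9 off [-0.022  0.016  0.442] rot [-0.    -0.     0.002] j7 1.36
```

View pics/s1c.png

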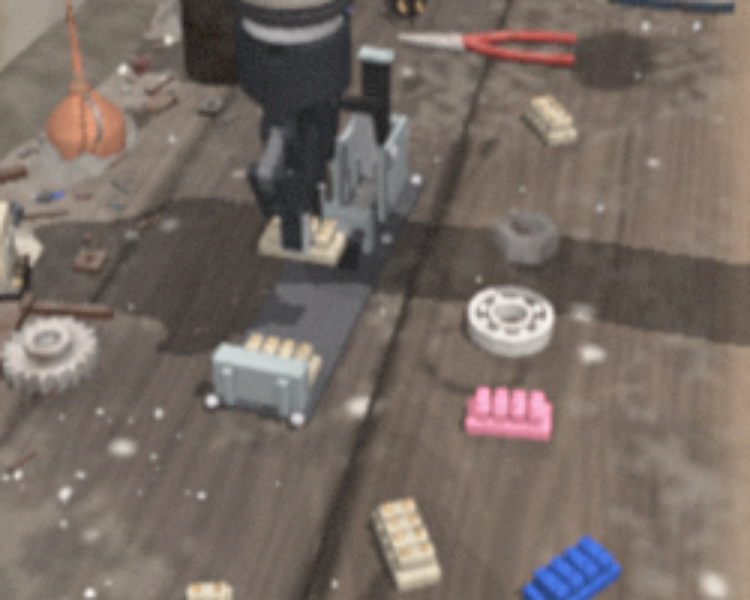

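The side view shows the block held level by its lugs, centred in the grip over the bed at about (300,240). I'll set it down.

Emit:
drive_tool --rows '[{"offset": [-0.022, 0.016, 0.2], "rotation": [0, 0, 0], "claw": 0.2}, {"offset": [-0.022, 0.016, 0.33], "rotation": [0, 0, 0], "claw": 0.2}, {"offset": [-0.022, 0.016, 0.4], "rotation": [0, 0, 0], "claw": 0.2}, {"offset": [-0.022, 0.016, 0.43], "rotation": [0, 0, 0], "claw": 0.2}, {"offset": [-0.022, 0.016, 0.45], "rotation": [0, 0, 0], "claw": 0.2}, {"offset": [-0.022, 0.016, 0.45], "rotation": [0, 0, 0], "claw": 0.2}, {"offset": [-0.022, 0.016, 0.45], "rotation": [0, 0, 0], "claw": 0.2}]'

```text
clock: 5.73
tcp_pos: [0.5315, 0.0714, 0.0175]
orientation: [0.091, 3.139, 0.001]
contact_force: [0.1, 1.0, -0.6]
grip_width: 0.0232
gripper_force: 39.3
```

Emit:
drive_tool --rows '[{"offset": [0, 0, 0], "rotation": [0, 0, 0], "claw": 0.42}, {"offset": [0, 0, 0], "rotation": [0, 0, 0], "claw": 0.42}, {"offset": [0, 0, 0], "rotation": [0, 0, 0], "claw": 0.42}, {"offset": [0, 0, -0.1], "rotation": [0, 0, 0], "claw": 0.42}, {"offset": [0, 0, -0.3], "rotation": [0, 0, 0], "claw": 0.42}, {"offset": [0, 0, -0.55], "rotation": [0, 0, 0], "claw": 0.42}, {"offset": [0, 0, -0.6], "rotation": [0, 0, 0], "claw": 0.5}, {"offset": [0, 0, -0.6], "rotation": [0, 0, 0], "claw": 0.5}]'

```text
clock: 6.4
tcp_pos: [0.5332, 0.0718, 0.1099]
orientation: [0.091, 3.134, 0.003]
contact_force: [0.3, 0.1, -0.1]
grip_width: 0.0426
gripper_force: 0.0
```

```bash
python3 - <<'E'
from h import *
plan(.4118,.2565,.09,29)
E
```

```text
clk 6.4 yang 86.68 off [0.88  1.182 0.13 ] rot [0.003 0.002 0.503] j7 1.35
```

Emit:
drive_tool --rows '[{"offset": [0.44, 0.59, 0], "rotation": [0, 0, 0], "claw": 0.6}, {"offset": [0.44, 0.59, 0], "rotation": [0, 0, 0], "claw": 0.6}, {"offset": [0.44, 0.59, 0], "rotation": [0, 0, 0], "claw": 0.6}]'

```text
clock: 6.65
tcp_pos: [0.4673, 0.1659, 0.1056]
orientation: [-0.088, -3.138, -0.0]
contact_force: [0.7, 0.8, -0.2]
grip_width: 0.0512
gripper_force: 0.0
```

Emit:
drive_tool --rows '[{"offset": [0.44, 0.59, 0.1], "rotation": [0, 0, 0.503], "claw": 0.6}, {"offset": [0.44, 0.59, 0.1], "rotation": [0, 0, 0.503], "claw": 0.6}, {"offset": [0.44, 0.59, 0.1], "rotation": [0, 0, 0.503], "claw": 0.6}, {"offset": [0.44, 0.59, 0.1], "rotation": [0, 0, 0.503], "claw": 0.6}, {"offset": [0.44, 0.59, 0.1], "rotation": [0, 0, 0.503], "claw": 0.6}, {"offset": [0.44, 0.59, 0.1], "rotation": [0, 0, 0.503], "claw": 0.6}, {"offset": [0.44, 0.59, 0.1], "rotation": [0, 0, 0.503], "claw": 0.6}, {"offset": [0.44, 0.59, 0.1], "rotation": [0, 0, 0.503], "claw": 0.6}, {"offset": [0.44, 0.59, 0.1], "rotation": [0, 0, 0.503], "claw": 0.6}, {"offset": [0.44, 0.59, 0.1], "rotation": [0, 0, 0.503], "claw": 0.6}, {"offset": [0.44, 0.59, 0.1], "rotation": [0, 0, 0.503], "claw": 0.6}]'

```text
clock: 7.57
tcp_pos: [0.4089, 0.2554, 0.0912]
orientation: [-1.589, -2.71, 0.002]
contact_force: [-0.3, 0.6, 0.5]
grip_width: 0.0509
gripper_force: 0.0
```

```bash
python3 - <<'E'
from h import *
plan(.4118,.2565,.006,29)
E
```

```text
clk 7.5667 yang 29.25 off [-0.003  0.021  0.568] rot [-0.001  0.     0.002] j7 0.02
```

Emit:
drive_tool --rows '[{"offset": [0, 0.02, 0.2], "rotation": [0, 0, 0], "claw": 0.6}, {"offset": [0, 0.02, 0.4], "rotation": [0, 0, 0], "claw": 0.6}, {"offset": [0, 0.02, 0.5], "rotation": [0, 0, 0], "claw": 0.6}, {"offset": [0, 0.02, 0.56], "rotation": [0, 0, 0], "claw": 0.6}, {"offset": [0, 0.02, 0.56], "rotation": [0, 0, 0], "claw": 0.6}, {"offset": [0, 0.02, 0.56], "rotation": [0, 0, 0], "claw": 0.2}, {"offset": [0, 0.02, 0.56], "rotation": [0, 0, 0], "claw": 0.2}, {"offset": [0, 0.02, 0.56], "rotation": [0, 0, 0], "claw": 0.2}, {"offset": [0, 0.02, 0.56], "rotation": [0, 0, 0], "claw": 0.2}, {"offset": [0, 0.02, 0.56], "rotation": [0, 0, 0], "claw": 0.2}]'

```text
clock: 8.4
tcp_pos: [0.4127, 0.2575, 0.0089]
orientation: [1.593, 2.707, 0.003]
contact_force: [-0.8, -1.1, 7.3]
grip_width: 0.0226
gripper_force: 39.9
```

Emit:
drive_tool --rows '[{"offset": [0, 0, -0.1], "rotation": [0, 0, 0], "claw": 0.2}, {"offset": [0, 0, -0.25], "rotation": [0, 0, 0], "claw": 0.2}, {"offset": [0, 0, -0.5], "rotation": [0, 0, 0], "claw": 0.2}, {"offset": [0, 0, -0.6], "rotation": [0, 0, 0], "claw": 0.2}, {"offset": [0, 0, -0.6], "rotation": [0, 0, 0], "claw": 0.2}]'

```text
clock: 8.82
tcp_pos: [0.4141, 0.2589, 0.1016]
orientation: [1.592, 2.706, 0.011]
contact_force: [0.5, 0.3, -0.4]
grip_width: 0.0228
gripper_force: 39.3
```

```bash
python3 - <<'E'
from h import *
plan(.5274,.0156,.09,86.7)
E
```

```text
clk 8.8167 yang 29.05 off [-1.785 -0.128  0.073] rot [ 0.004  0.001 -0.503] j7 0.02
```

Emit:
drive_tool --rows '[{"offset": [-0.9, -0.064, 0.02], "rotation": [0, 0, 0], "claw": 0.2}, {"offset": [-0.9, -0.064, 0.02], "rotation": [0, 0, 0], "claw": 0.2}, {"offset": [-0.9, -0.064, 0.02], "rotation": [0, 0, 0], "claw": 0.2}, {"offset": [-0.9, -0.064, 0.02], "rotation": [0, 0, 0], "claw": 0.2}]'

```text
clock: 9.15
tcp_pos: [0.4709, 0.1279, 0.0947]
orientation: [1.602, 2.7, -0.002]
contact_force: [0.1, 0.2, -0.2]
grip_width: 0.0228
gripper_force: 39.3
```

Emit:
drive_tool --rows '[{"offset": [-0.88, -0.064, 0.02], "rotation": [0, 0, -0.503], "claw": 0.2}, {"offset": [-0.88, -0.064, 0.02], "rotation": [0, 0, -0.503], "claw": 0.2}, {"offset": [-0.88, -0.064, 0.02], "rotation": [0, 0, -0.503], "claw": 0.2}, {"offset": [-0.88, -0.064, 0.02], "rotation": [0, 0, -0.503], "claw": 0.2}, {"offset": [-0.88, -0.064, 0.02], "rotation": [0, 0, -0.503], "claw": 0.2}, {"offset": [-0.88, -0.064, 0.02], "rotation": [0, 0, -0.503], "claw": 0.2}, {"offset": [-0.88, -0.064, 0.02], "rotation": [0, 0, -0.503], "claw": 0.2}, {"offset": [-0.88, -0.064, 0.02], "rotation": [0, 0, -0.503], "claw": 0.2}, {"offset": [-0.88, -0.064, 0.02], "rotation": [0, 0, -0.503], "claw": 0.2}, {"offset": [-0.88, -0.064, 0.02], "rotation": [0, 0, -0.503], "claw": 0.2}, {"offset": [-0.88, -0.064, 0.02], "rotation": [0, 0, -0.503], "claw": 0.2}]'

```text
clock: 10.07
tcp_pos: [0.5245, 0.0145, 0.0915]
orientation: [-0.096, -3.14, -0.0]
contact_force: [-0.7, -0.6, -0.9]
grip_width: 0.0226
gripper_force: 39.3
```

```bash
python3 - <<'E'
from h import *
plan(.5274,.0156,.017,86.7)
E
```

```text
clk 10.0667 yang 86.5 off [-0.019  0.009  0.497] rot [ 0.    -0.    -0.002] j7 1.44
```

```bash
python3 - <<'E'
from h import *
import pickle
for k in('top','side'):
    g=pickle.load(open(k+'0.pkl','rb')); s=pts(g).reshape(-1,3)
    s=s[(abs(s[:,0]-.526)<.02)&(s[:,1]>-.08)&(s[:,1]<.04)]
    for y in np.arange(-.08,.04,.006):
        q=s[(s[:,1]>=y)&(s[:,1]<y+.006)]; print(k,round(float(y+.003),3),len(q),np.percentile(q[:,2],[10,50,90]).round(3) if len(q) else '')
E
```

```text
top -0.077 37 [0.01  0.114 0.119]
top -0.071 39 [0.01  0.023 0.115]
top -0.065 27 [0.007 0.012 0.023]
top -0.059 28 [0.007 0.012 0.023]
top -0.053 27 [0.006 0.013 0.025]
top -0.047 29 [0.007 0.01  0.023]
top -0.041 33 [0.008 0.012 0.023]
top -0.035 26 [0.012 0.043 0.047]
top -0.029 35 [0.043 0.045 0.048]
top -0.023 28 [0.036 0.042 0.049]
top -0.017 29 [0.006 0.012 0.037]
top -0.011 29 [0.007 0.01  0.036]
top -0.005 30 [0.006 0.012 0.036]
top 0.001 29 [0.036 0.04  0.042]
top 0.007 26 [0.007 0.012 0.037]
top 0.013 28 [0.006 0.009 0.013]
top 0.019 28 [0.005 0.008 0.012]
top 0.025 37 [0.006 0.01  0.012]
top 0.031 32 [0.004 0.008 0.01 ]
top 0.037 28 [0.006 0.009 0.012]
side -0.077 88 [0.024 0.106 0.118]
side -0.071 54 [0.023 0.051 0.114]
side -0.065 5 [0.024 0.025 0.031]
side -0.059 0 
side -0.053 0 
side -0.047 0 
side -0.041 0 
side -0.035 9 [0.044 0.045 0.046]
side -0.029 32 [0.045 0.047 0.048]
side -0.023 93 [0.031 0.039 0.046]
side -0.017 18 [0.032 0.036 0.038]
side -0.011 5 [0.037 0.037 0.038]
side -0.005 10 [0.009 0.04  0.041]
side 0.001 158 [0.01  0.026 0.041]
side 0.007 65 [0.009 0.02  0.038]
side 0.013 32 [0.008 0.01  0.011]
side 0.019 25 [0.008 0.009 0.011]
side 0.025 24 [0.009 0.01  0.011]
side 0.031 37 [0.008 0.009 0.011]
side 0.037 22 [0.008 0.01  0.011]
```

The pad face is really at world y≈0.005, because the jaw starts partly forward. There isn't room for the fingers in y there, so I'll put the block on free bench at (0.64, 0.03) and regrasp it lengthwise.

```bash
python3 - <<'E'
from h import *
import pickle
plan(.64,.03,.0095,86.7)
for k in('top','side'):
    g=pickle.load(open(k+'0.pkl','rb')); s=pts(g).reshape(-1,3); s=s[(abs(s[:,0]-.64)<.06)&(abs(s[:,1]-.03)<.05)]; print(np.nanpercentile(s[:,2],[1,50,99]))
E
```

```text
clk 10.0667 yang 86.5 off [-0.762  0.15   0.546] rot [ 0.    -0.    -0.002] j7 1.44
[-0.00538723  0.00110803  0.60170113]
[-0.00213751  0.00198262  0.60238569]
```

Emit:
drive_tool --rows '[{"offset": [-0.762, 0.15, 0], "rotation": [0, 0, 0], "claw": 0.2}, {"offset": [-0.762, 0.15, 0], "rotation": [0, 0, 0], "claw": 0.2}, {"offset": [-0.762, 0.15, 0], "rotation": [0, 0, 0], "claw": 0.2}, {"offset": [-0.762, 0.15, 0], "rotation": [0, 0, 0], "claw": 0.2}, {"offset": [-0.762, 0.15, 0.2], "rotation": [0, 0, 0], "claw": 0.2}, {"offset": [-0.762, 0.15, 0.4], "rotation": [0, 0, 0], "claw": 0.2}, {"offset": [-0.762, 0.15, 0.5], "rotation": [0, 0, 0], "claw": 0.2}, {"offset": [-0.762, 0.15, 0.54], "rotation": [0, 0, 0], "claw": 0.2}, {"offset": [-0.762, 0.15, 0.55], "rotation": [0, 0, 0], "claw": 0.2}, {"offset": [-0.762, 0.15, 0.55], "rotation": [0, 0, 0], "claw": 0.2}, {"offset": [-0.762, 0.15, 0.55], "rotation": [0, 0, 0], "claw": 0.5}, {"offset": [-0.762, 0.15, 0.55], "rotation": [0, 0, 0], "claw": 0.5}, {"offset": [-0.762, 0.15, 0.55], "rotation": [0, 0, 0], "claw": 0.5}, {"offset": [-0.762, 0.15, 0.4], "rotation": [0, 0, 0], "claw": 0.5}, {"offset": [-0.762, 0.15, 0.1], "rotation": [0, 0, 0], "claw": 0.6}, {"offset": [-0.762, 0.15, 0.1], "rotation": [0, 0, 0], "claw": 0.8}]'

```text
clock: 11.4
tcp_pos: [0.6444, 0.0303, 0.0831]
orientation: [0.092, 3.131, 0.002]
contact_force: [1.6, -0.0, 1.2]
grip_width: 0.062
gripper_force: 0.0
```

Emit:
drive_tool --rows '[{"offset": [0, 0, 0], "rotation": [0, 0, 0.785], "claw": 0.85}, {"offset": [0, 0, 0], "rotation": [0, 0, 0.785], "claw": 0.85}, {"offset": [0, 0, 0], "rotation": [0, 0, 0.785], "claw": 0.85}, {"offset": [0, 0, 0], "rotation": [0, 0, 0.785], "claw": 0.85}, {"offset": [0, 0, 0], "rotation": [0, 0, 0.785], "claw": 0.85}, {"offset": [0, 0, 0], "rotation": [0, 0, 0.785], "claw": 0.85}, {"offset": [0, 0, 0], "rotation": [0, 0, 0.785], "claw": 0.85}, {"offset": [0, 0, 0], "rotation": [0, 0, 0.785], "claw": 0.85}, {"offset": [0, 0, 0], "rotation": [0, 0, 0.785], "claw": 0.85}, {"offset": [0, 0, 0], "rotation": [0, 0, 0.785], "claw": 0.85}, {"offset": [0, 0, 0], "rotation": [0, 0, 0.785], "claw": 0.85}, {"offset": [0, 0, 0], "rotation": [0, 0, 0.785], "claw": 0.85}, {"offset": [0, 0, 0], "rotation": [0, 0, 0.785], "claw": 0.85}, {"offset": [0, 0, 0], "rotation": [0, 0, 0.785], "claw": 0.85}]'

```text
clock: 12.57
tcp_pos: [0.6405, 0.0307, 0.077]
orientation: [2.286, 2.154, 0.001]
contact_force: [0.4, 0.0, 0.8]
grip_width: 0.0726
gripper_force: 0.0
```

```bash
python3 - <<'E'
from h import *
plan(.64,.03,.004,-3.3)
g=cam('side'); s=near(g,(.64,.03),.05,.005,.03); print(len(s),rect(s[:,:2])); s=s[s[:,2]>.015];print(len(s),rect(s[:,:2]),np.percentile(s,[2,50,98],axis=0).round(4).tolist())
cv2.imwrite('pics/s2c.png',cv2.resize(g['frame'][200:400,190:440],None,fx=3,fy=3)[...,::-1])
E
```

```text
clk 12.5667 yang -3.39 off [-0.005 -0.004  0.487] rot [ 0.     0.    -0.001] j7 0.17
274 ([0.6406, 0.038], [0.0366, 0.0566], 179.1)
153 ([0.6405, 0.0318], [0.024, 0.0452], 178.8) [[0.6184, 0.021, 0.0157], [0.639, 0.0341, 0.0219], [0.6618, 0.043, 0.0258]]
```

View pics/s2c.png

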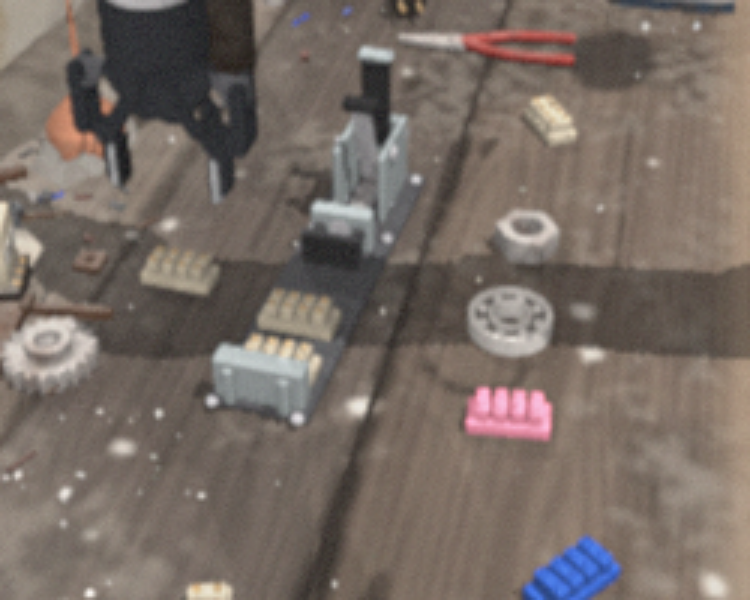

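Side view: the set-down block at (180,270) is flat and the first placed block at (300,312) is flat across the bed, with the jaw at (335,235) and free room between. I'll grip the block by its length.

Emit:
drive_tool --rows '[{"offset": [-0.005, 0, 0.2], "rotation": [0, 0, 0], "claw": 0.85}, {"offset": [-0.005, 0, 0.4], "rotation": [0, 0, 0], "claw": 0.85}, {"offset": [-0.005, 0, 0.48], "rotation": [0, 0, 0], "claw": 0.85}, {"offset": [-0.005, 0, 0.505], "rotation": [0, 0, 0], "claw": 0.85}, {"offset": [-0.005, 0, 0.505], "rotation": [0, 0, 0], "claw": 0.85}, {"offset": [-0.005, 0, 0.505], "rotation": [0, 0, 0], "claw": 0.55}, {"offset": [-0.005, 0, 0.505], "rotation": [0, 0, 0], "claw": 0.55}, {"offset": [-0.005, 0, 0.505], "rotation": [0, 0, 0], "claw": 0.55}, {"offset": [-0.005, 0, 0.505], "rotation": [0, 0, 0], "claw": 0.55}]'

```text
clock: 13.37
tcp_pos: [0.6417, 0.0293, 0.003]
orientation: [2.282, 2.156, 0.004]
contact_force: [-1.1, 0.5, 7.3]
grip_width: 0.0537
gripper_force: 42.8
```

Emit:
drive_tool --rows '[{"offset": [0, 0, -0.1], "rotation": [0, 0, 0], "claw": 0.55}, {"offset": [0, 0, -0.25], "rotation": [0, 0, 0], "claw": 0.55}, {"offset": [0, 0, -0.4], "rotation": [0, 0, 0], "claw": 0.55}, {"offset": [0, 0, -0.5], "rotation": [0, 0, 0], "claw": 0.55}, {"offset": [0, 0, -0.5], "rotation": [0, 0, 0], "claw": 0.55}]'

```text
clock: 13.78
tcp_pos: [0.6427, 0.0294, 0.0805]
orientation: [2.281, 2.154, 0.008]
contact_force: [-0.3, -0.3, 0.2]
grip_width: 0.054
gripper_force: 42.2
```

```bash
python3 - <<'E'
from h import *
plan(.5284,.033,.06,-3.3)
g=cam('side'); s=pts(g).reshape(-1,3); s=s[(abs(s[:,0]-.531)<.02)&(s[:,2]>.022)&(s[:,2]<.035)]
print(np.histogram(s[:,1],np.arange(0,.13,.005)))
s=near(g,(.531,.075),.034,.024,.035); print(rect(s[:,:2]))
E
```

```text
clk 13.7833 yang -3.28 off [-0.02  -0.763  0.132] rot [ 0.003 -0.001  0.   ] j7 0.18
(array([56,  6,  0,  0,  0,  0,  0,  0,  0,  0,  0,  0, 13, 31, 24, 33, 45,
        2,  0,  0,  0,  0,  5, 27, 30]), array([0.   , 0.005, 0.01 , 0.015, 0.02 , 0.025, 0.03 , 0.035, 0.04 ,
       0.045, 0.05 , 0.055, 0.06 , 0.065, 0.07 , 0.075, 0.08 , 0.085,
       0.09 , 0.095, 0.1  , 0.105, 0.11 , 0.115, 0.12 , 0.125]))
([0.5317, 0.0729], [0.024, 0.0451], 177.3)
```

Emit:
drive_tool --rows '[{"offset": [-0.02, -0.763, 0], "rotation": [0, 0, 0], "claw": 0.55}, {"offset": [-0.02, -0.763, 0], "rotation": [0, 0, 0], "claw": 0.55}, {"offset": [-0.02, -0.763, 0], "rotation": [0, 0, 0], "claw": 0.55}, {"offset": [-0.02, -0.763, 0], "rotation": [0, 0, 0], "claw": 0.55}, {"offset": [-0.02, -0.763, 0.1], "rotation": [0, 0, 0], "claw": 0.55}, {"offset": [-0.02, -0.763, 0.13], "rotation": [0, 0, 0], "claw": 0.55}]'

```text
clock: 14.33
tcp_pos: [0.5243, 0.0335, 0.0552]
orientation: [-2.282, -2.157, 0.002]
contact_force: [0.7, 0.5, 0.0]
grip_width: 0.0539
gripper_force: 42.3
```

```bash
python3 - <<'E'
from h import *
plan(.5284,.033,.0125,-3.3)
E
```

```text
clk 14.3333 yang -3.22 off [-0.002  0.028  0.284] rot [-0.001  0.     0.001] j7 0.18
```

Emit:
drive_tool --rows '[{"offset": [0, 0.015, 0.12], "rotation": [0, 0, 0], "claw": 0.55}, {"offset": [0, 0.015, 0.2], "rotation": [0, 0, 0], "claw": 0.55}, {"offset": [0, 0.015, 0.25], "rotation": [0, 0, 0], "claw": 0.55}, {"offset": [0, 0.015, 0.28], "rotation": [0, 0, 0], "claw": 0.55}, {"offset": [0, 0.015, 0.28], "rotation": [0, 0, 0], "claw": 0.55}, {"offset": [0, 0.015, 0.28], "rotation": [0, 0, 0], "claw": 0.55}]'

```text
clock: 14.83
tcp_pos: [0.528, 0.0327, 0.0145]
orientation: [-2.284, -2.157, 0.001]
contact_force: [-0.3, -0.5, 0.2]
grip_width: 0.0538
gripper_force: 42.3
```

Emit:
drive_tool --rows '[{"offset": [0, 0, 0], "rotation": [0, 0, 0], "claw": 0.78}, {"offset": [0, 0, 0], "rotation": [0, 0, 0], "claw": 0.78}, {"offset": [0, 0, 0], "rotation": [0, 0, 0], "claw": 0.78}, {"offset": [0, 0, 0], "rotation": [0, 0, 0], "claw": 0.78}, {"offset": [0, 0, -0.15], "rotation": [0, 0, 0], "claw": 0.78}, {"offset": [0, 0, -0.4], "rotation": [0, 0, 0], "claw": 0.78}, {"offset": [0, 0, -0.65], "rotation": [0, 0, 0], "claw": 0.8}, {"offset": [0, 0, -0.9], "rotation": [0, 0, 0], "claw": 1}, {"offset": [0, 0, -1], "rotation": [0, 0, 0], "claw": 1}, {"offset": [0, 0, -1], "rotation": [0, 0, 0], "claw": 1}]'

```text
clock: 15.67
tcp_pos: [0.5306, 0.0331, 0.1687]
orientation: [2.282, 2.155, 0.011]
contact_force: [-0.6, 0.6, -0.0]
grip_width: 0.0854
gripper_force: 0.0
```

Emit:
drive_tool --rows '[{"offset": [0, 0, -0.25], "rotation": [0, 0, -0.785], "claw": 1}, {"offset": [0, 0, -0.25], "rotation": [0, 0, -0.785], "claw": 1}, {"offset": [0, 0, -0.25], "rotation": [0, 0, -0.785], "claw": 1}, {"offset": [0, 0, -0.25], "rotation": [0, 0, -0.785], "claw": 1}, {"offset": [0, 0, -0.25], "rotation": [0, 0, -0.785], "claw": 1}, {"offset": [0, 0, -0.25], "rotation": [0, 0, -0.785], "claw": 1}, {"offset": [0, 0, -0.25], "rotation": [0, 0, -0.785], "claw": 1}, {"offset": [0, 0, -0.25], "rotation": [0, 0, -0.785], "claw": 1}, {"offset": [0, 0, -0.25], "rotation": [0, 0, -0.785], "claw": 1}, {"offset": [0, 0, -0.25], "rotation": [0, 0, -0.785], "claw": 1}, {"offset": [0, 0, -0.25], "rotation": [0, 0, -0.785], "claw": 1}, {"offset": [0, 0, -0.25], "rotation": [0, 0, -0.785], "claw": 1}, {"offset": [0, 0, -0.25], "rotation": [0, 0, -0.785], "claw": 1}, {"offset": [0, 0, -0.25], "rotation": [0, 0, -0.785], "claw": 1}]'

```text
clock: 16.83
tcp_pos: [0.5273, 0.0329, 0.201]
orientation: [-0.087, -3.139, -0.0]
contact_force: [0.5, 0.8, -1.1]
grip_width: 0.0855
gripper_force: 0.0
```

```bash
python3 - <<'E'
from h import *
plan(.5205,-.111,.19,86.7); o=get_obs(); print(o['tcp_pos'],o['grip_width'])
g=cam('side')
for c in((.531,.0725),(.529,.033)):
    s=near(g,c,.033,.024,.035); print(rect(s[:,:2]),s[:,2].max())
cv2.imwrite('pics/s3c.png',cv2.resize(g['frame'][180:380,190:440],None,fx=3,fy=3)[...,::-1])
E
```

```text
clk 16.8333 yang 86.83 off [-0.008 -0.96   0.074] rot [-0.    -0.001  0.001] j7 1.46
[0.5272786  0.03286713 0.20103721] 0.08551212596713693
([0.5313, 0.0621], [0.0425, 0.0454], 177.9) 0.03413550802593252
([0.5277, 0.0332], [0.0441, 0.0647], 87.2) 0.03488067106412667
```

View pics/s3c.png

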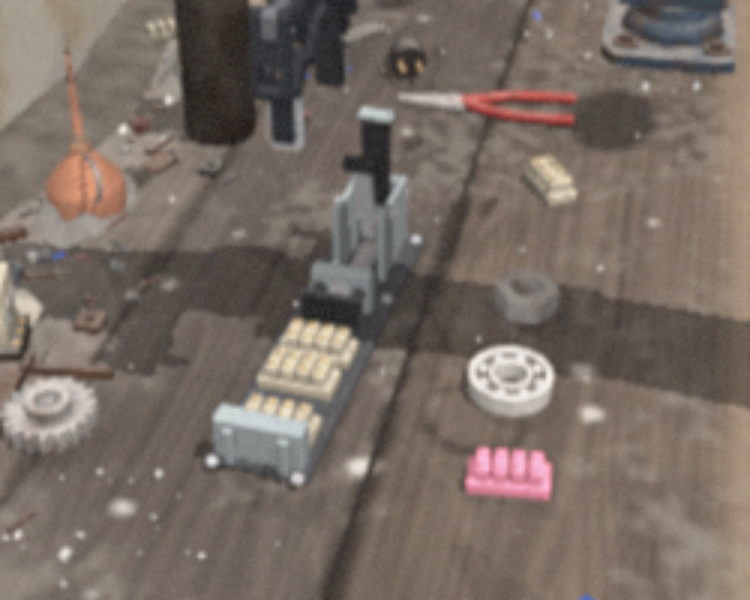

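All three blocks lie flat across the bed at (320,345), (298,370) and (285,415), with the jaw clear behind them. Next I go above the trigger.

Emit:
drive_tool --rows '[{"offset": [0, -0.3, 0], "rotation": [0, 0, 0], "claw": 1}, {"offset": [0, -0.6, 0], "rotation": [0, 0, 0], "claw": 1}, {"offset": [0, -0.85, 0], "rotation": [0, 0, 0], "claw": 1}, {"offset": [0, -0.945, 0], "rotation": [0, 0, 0], "claw": 1}, {"offset": [0, -0.945, 0], "rotation": [0, 0, 0], "claw": 1}, {"offset": [0, -0.945, 0], "rotation": [0, 0, 0], "claw": 1}]'

```text
clock: 17.38
tcp_pos: [0.5193, -0.1095, 0.2016]
orientation: [-0.098, -3.139, -0.0]
contact_force: [-0.3, 1.3, 0.1]
grip_width: 0.0854
gripper_force: 0.0
```

```bash
python3 - <<'E'
from h import *
plan(.5203,-.109,.088,86.7); o=get_obs(); print(o['tcp_pos'],o['contact_force'])
E
```

```text
clk 17.3833 yang 86.42 off [-0.007  0.003  0.757] rot [ 0.    -0.    -0.002] j7 1.75
[ 0.5193254  -0.10945427  0.20159684] [-0.26054962  1.32322528  0.06112185]
```

Emit:
drive_tool --rows '[{"offset": [-0.005, 0.003, 0.2], "rotation": [0, 0, -0.002], "claw": 1}, {"offset": [-0.005, 0.003, 0.4], "rotation": [0, 0, -0.002], "claw": 1}, {"offset": [-0.005, 0.003, 0.6], "rotation": [0, 0, -0.002], "claw": 1}, {"offset": [-0.005, 0.003, 0.7], "rotation": [0, 0, -0.002], "claw": 1}, {"offset": [-0.005, 0.003, 0.755], "rotation": [0, 0, -0.002], "claw": 1}, {"offset": [-0.005, 0.003, 0.755], "rotation": [0, 0, -0.002], "claw": 1}]'

```text
clock: 17.88
tcp_pos: [0.5195, -0.1063, 0.0869]
orientation: [-0.082, -3.137, -0.001]
contact_force: [1.2, 0.1, -0.8]
grip_width: 0.0854
gripper_force: 0.0
```

```bash
python3 - <<'E'
from h import *
o=get_obs(); print(o['tcp_pos'],o['contact_force'])
g=cam('side')
cv2.imwrite('pics/s4c.png',cv2.resize(g['frame'][200:340,250:400],None,fx=4,fy=4)[...,::-1])
E
```

```text
[ 0.51954971 -0.10633174  0.08692517] [ 1.15326489  0.08645737 -0.84502298]
```

View pics/s4c.png

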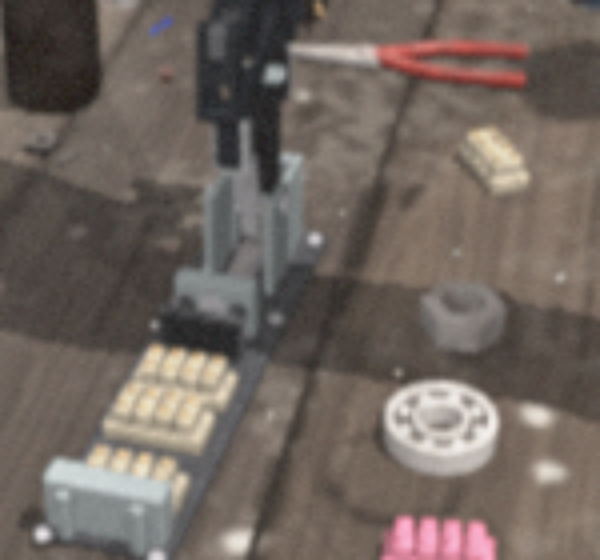

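```bash
python3 - <<'E'
from h import *
g=cam('side'); P=pts(g)
for n,X in(('near fingertip',(.5203,-.06,.10)),('bar',(.521,-.08,.11)),('handle top',(.5195,-.1215,.136))):
    c=g['R']@np.array(X)+g['t']; u=g['f']*c[0]/c[2]+g['cx'];v=g['f']*c[1]/c[2]+g['cy']; print(n,(u-250)*4,(v-200)*4)
for x,y in((228,130),(228,150),(228,160),(248,150),(268,130),(268,160),(268,180),(275,72)):
    print((x,y),P[200+y//4,250+x//4].round(4))
s=P.reshape(-1,3); s=s[(abs(s[:,0]-.52)<.03)&(s[:,1]>-.095)&(s[:,1]<-.03)&(s[:,2]>.085)&(s[:,2]<.16)]
for z in np.arange(.085,.16,.008):
    q=s[abs(s[:,2]-z)<.004]; print(z.round(3),len(q),np.percentile(q[:,:2],[5,50,95],axis=0).round(3).tolist() if len(q) else '')
E
```

```text
near fingertip 231.7878934967282 174.97401484515024
bar 238.49972672099057 143.29593390696346
handle top 256.64589345242985 72.53162213287351
(228, 130) [ 0.5202 -0.0529  0.1358]
(228, 150) [ 0.5198 -0.0505  0.124 ]
(228, 160) [ 0.5198 -0.05    0.1162]
(248, 150) [ 0.5129 -0.0707  0.1132]
(268, 130) [ 0.5112 -0.1155  0.1017]
(268, 160) [ 0.5114 -0.1159  0.0786]
(268, 180) [ 0.5113 -0.1149  0.0648]
(275, 72) [ 0.5097 -0.1205  0.138 ]
0.085 5 [[0.517, -0.085], [0.519, -0.083], [0.526, -0.081]]
0.093 5 [[0.513, -0.082], [0.513, -0.081], [0.516, -0.08]]
0.101 10 [[0.513, -0.08], [0.515, -0.061], [0.529, -0.058]]
0.109 20 [[0.508, -0.079], [0.517, -0.057], [0.53, -0.051]]
0.117 44 [[0.508, -0.08], [0.514, -0.057], [0.528, -0.049]]
0.125 28 [[0.513, -0.059], [0.522, -0.052], [0.534, -0.05]]
0.133 32 [[0.512, -0.059], [0.52, -0.055], [0.532, -0.05]]
0.141 11 [[0.511, -0.057], [0.517, -0.051], [0.528, -0.05]]
0.149 21 [[0.51, -0.063], [0.513, -0.049], [0.534, -0.034]]
0.157 61 [[0.511, -0.064], [0.524, -0.037], [0.534, -0.032]]
```

The projections agree: the near finger is at y≈-0.05 to -0.063, just ahead of the trigger bar (-0.072), with its tip at z≈0.105. I'll lower it 8 mm and try the first stroke.

Emit:
drive_tool --rows '[{"offset": [0, 0, 0.05], "rotation": [0, 0, 0], "claw": 1}, {"offset": [0, 0, 0.05], "rotation": [0, 0, 0], "claw": 1}, {"offset": [0, -0.04, 0.05], "rotation": [0, 0, 0], "claw": 1}, {"offset": [0, -0.08, 0.05], "rotation": [0, 0, 0], "claw": 1}, {"offset": [0, -0.11, 0.05], "rotation": [0, 0, 0], "claw": 1}, {"offset": [0, -0.14, 0.05], "rotation": [0, 0, 0], "claw": 1}, {"offset": [0, -0.14, 0.05], "rotation": [0, 0, 0], "claw": 1}]'

```text
clock: 18.57
tcp_pos: [0.5203, -0.128, 0.0822]
orientation: [0.084, 3.139, 0.004]
contact_force: [-0.1, 7.3, 4.8]
grip_width: 0.0853
gripper_force: 3.6
```

```bash
cat >> h.py <<'E'
def jaw():
    o=get_obs(); print('clk',o['clock'],'tcp',o['tcp_pos'].round(4),'F',o['contact_force'].round(1),'w',round(o['grip_width'],4))
    g=cam('side'); s=pts(g).reshape(-1,3); a=np.array([.0577,.9983]); b=np.array([.9983,-.0577]); q=s[:,:2]-[.5279,.0236]; y=q@a; x=q@b
    m=(abs(x)<.02); k=m&(s[:,2]>.033)&(s[:,2]<.041)&(y>-.06)&(y<.1); print('pad band front(clamp y)',np.percentile(y[k],[50,90,97]).round(4),k.sum())
    k=m&(s[:,2]>.043)&(s[:,2]<.055)&(y>-.09)&(y<.1); print('jaw top y',np.percentile(y[k],[5,50,95]).round(4),k.sum())
    k=m&(s[:,2]>.023)&(s[:,2]<.031)&(y>-.03)&(y<.118); h=np.histogram(y[k],np.arange(-.03,.12,.003))[0]; print('lug hist',h)
    k=(abs(x)<.025)&(s[:,2]>.09)&(s[:,2]<.12)&(y>-.125)&(y<-.06)
    return g
E
python3 -c "
from h import *
jaw()"
```

```text
clk 18.5667 tcp [ 0.5203 -0.128   0.0822] F [-0.1  7.3  4.8] w 0.0853
pad band front(clamp y) [-0.0192  0.0171  0.0954] 142
jaw top y [-0.0528 -0.0446 -0.039 ] 74
lug hist [ 0  0  0  1 21 24  0  0  0  3  5  8 12  5  9  7 24 19  0  0  0  0  3  6
 15  9  7 11 12 29  2  0  0  0  0  0  0  0  0  1  8 12 13 11  8  0  0  0
  0]
```

Emit:
drive_tool --rows '[{"offset": [0, -0.025, 0], "rotation": [0, 0, 0], "claw": 1}, {"offset": [0, -0.05, 0], "rotation": [0, 0, 0], "claw": 1}, {"offset": [0, -0.065, 0], "rotation": [0, 0, 0], "claw": 1}, {"offset": [0, -0.065, 0], "rotation": [0, 0, 0], "claw": 1}]'

```text
clock: 18.95
tcp_pos: [0.5198, -0.1374, 0.0822]
orientation: [0.083, 3.139, 0.005]
contact_force: [-1.3, 7.6, 5.5]
grip_width: 0.0852
gripper_force: 3.7
```

```bash
python3 -c "
from h import *
jaw()"
```

```text
clk 18.95 tcp [ 0.5198 -0.1374  0.0822] F [-1.3  7.6  5.5] w 0.0852
pad band front(clamp y) [-0.0135 -0.0042  0.0511] 144
jaw top y [-0.0445 -0.0373 -0.0316] 70
lug hist [ 1  0  0  0  0  0  3 22  7  3  5 10 11  7  9 10 31  7  0  0  0  0  2  9
  5 11  7 10 18 27  3  0  0  0  0  0  0  0  0  0  5 11 15  9  7  1  0  0
  0]
```

Emit:
drive_tool --rows '[{"offset": [0, 0.1, 0], "rotation": [0, 0, 0], "claw": 1}, {"offset": [0, 0.2, 0], "rotation": [0, 0, 0], "claw": 1}, {"offset": [0, 0.2, 0], "rotation": [0, 0, 0], "claw": 1}, {"offset": [0, 0.2, 0], "rotation": [0, 0, 0], "claw": 1}, {"offset": [0, 0.16, 0], "rotation": [0, 0, 0], "claw": 1}, {"offset": [0, 0.12, 0], "rotation": [0, 0, 0], "claw": 1}, {"offset": [0, 0.08, 0], "rotation": [0, 0, 0], "claw": 1}, {"offset": [0, 0.04, 0], "rotation": [0, 0, 0], "claw": 1}, {"offset": [0, 0.0, 0], "rotation": [0, 0, 0], "claw": 1}, {"offset": [0, 0.0, 0], "rotation": [0, 0, 0], "claw": 1}, {"offset": [0, 0.0, 0], "rotation": [0, 0, 0], "claw": 1}]'

```text
clock: 19.92
tcp_pos: [0.5196, -0.1387, 0.0819]
orientation: [0.086, 3.139, 0.003]
contact_force: [0.6, 7.2, 5.6]
grip_width: 0.0856
gripper_force: 3.4
```

```bash
python3 -c "
from h import *
jaw()"
```

```text
clk 19.9167 tcp [ 0.5196 -0.1387  0.0819] F [0.6 7.2 5.6] w 0.0856
pad band front(clamp y) [0.0079 0.0287 0.096 ] 148
jaw top y [-0.0254 -0.0175 -0.0127] 76
lug hist [ 0  0  0  0  1 10  2  0  0  0  0  0  0 13  9  6 10  8 10 10 10 21  5  7
  8  7 18  7 10 16 37  3  0  0  0  0  0  0  0  1  6 11 17  9  6  2  0  0
  0]
```

Emit:
drive_tool --rows '[{"offset": [0, 0.1, 0], "rotation": [0, 0, 0], "claw": 1}, {"offset": [0, 0.2, 0], "rotation": [0, 0, 0], "claw": 1}, {"offset": [0, 0.2, 0], "rotation": [0, 0, 0], "claw": 1}, {"offset": [0, 0.2, 0], "rotation": [0, 0, 0], "claw": 1}, {"offset": [0, 0.16, 0], "rotation": [0, 0, 0], "claw": 1}, {"offset": [0, 0.12, 0], "rotation": [0, 0, 0], "claw": 1}, {"offset": [0, 0.08, 0], "rotation": [0, 0, 0], "claw": 1}, {"offset": [0, 0.04, 0], "rotation": [0, 0, 0], "claw": 1}, {"offset": [0, 0.0, 0], "rotation": [0, 0, 0], "claw": 1}, {"offset": [0, 0.0, 0], "rotation": [0, 0, 0], "claw": 1}, {"offset": [0, 0.0, 0], "rotation": [0, 0, 0], "claw": 1}]'

```text
clock: 20.88
tcp_pos: [0.5195, -0.1388, 0.0819]
orientation: [0.086, 3.139, 0.003]
contact_force: [-0.4, 6.8, 5.2]
grip_width: 0.0854
gripper_force: 3.5
```

```bash
python3 -c "
from h import *
jaw()"
```

```text
clk 20.8833 tcp [ 0.5195 -0.1388  0.0819] F [-0.4  6.8  5.2] w 0.0854
pad band front(clamp y) [0.0245 0.0385 0.0714] 161
jaw top y [-0.0068 -0.0001  0.0059] 79
lug hist [ 0  0  0  0  0  0  0  0  0  0  1 14  0  0  0  0  0  0  0 16  8  8  7 19
  7  9 14 21 14  4  9 11 13 10 10 16 30  6  0  1  7  8 12 15  3  0  0  0
  0]
```

Emit:
drive_tool --rows '[{"offset": [0, 0.1, 0], "rotation": [0, 0, 0], "claw": 1}, {"offset": [0, 0.2, 0], "rotation": [0, 0, 0], "claw": 1}, {"offset": [0, 0.2, 0], "rotation": [0, 0, 0], "claw": 1}, {"offset": [0, 0.2, 0], "rotation": [0, 0, 0], "claw": 1}, {"offset": [0, 0.16, 0], "rotation": [0, 0, 0], "claw": 1}, {"offset": [0, 0.12, 0], "rotation": [0, 0, 0], "claw": 1}, {"offset": [0, 0.08, 0], "rotation": [0, 0, 0], "claw": 1}, {"offset": [0, 0.05, 0], "rotation": [0, 0, 0], "claw": 1}, {"offset": [0, 0.02, 0], "rotation": [0, 0, 0], "claw": 1}, {"offset": [0, 0.0, 0], "rotation": [0, 0, 0], "claw": 1}, {"offset": [0, 0.0, 0], "rotation": [0, 0, 0], "claw": 1}, {"offset": [0, 0.0, 0], "rotation": [0, 0, 0], "claw": 1}]'

```text
clock: 21.93
tcp_pos: [0.5197, -0.1371, 0.082]
orientation: [0.083, 3.14, 0.006]
contact_force: [-1.0, 10.8, 7.6]
grip_width: 0.0852
gripper_force: 5.7
```

```bash
python3 -c "
from h import *
g=jaw()
cv2.imwrite('pics/s5c.png',cv2.resize(g['frame'][200:340,250:400],None,fx=4,fy=4)[...,::-1])"
```

```text
clk 21.9333 tcp [ 0.5197 -0.1371  0.082 ] F [-1.  10.8  7.6] w 0.0852
pad band front(clamp y) [0.0362 0.046  0.0809] 149
jaw top y [0.008  0.0159 0.0212] 80
lug hist [ 3  5  3  1  0  0  0  0  0  0  0  0  0  0  0  0  0  0  0  0  0  0 10 15
  4  7 12 12  9  5 14 25  4  4 14 12  9 13  7 20 11  7  6 12  7  3  0  0
  0]
```

View pics/s5c.png

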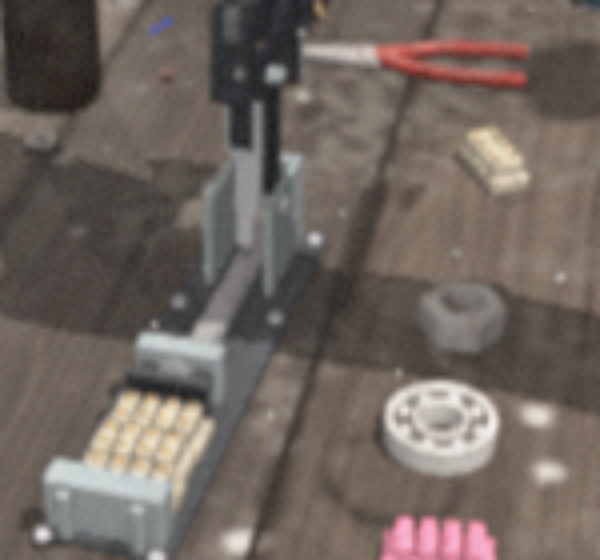

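The view shows the three blocks tight together against the stop with the pad bearing lightly (10.8 N). One more partial stroke should reach half spring travel, so I'll take it in steps.

Emit:
drive_tool --rows '[{"offset": [0, 0.06, 0], "rotation": [0, 0, 0], "claw": 1}, {"offset": [0, 0.12, 0], "rotation": [0, 0, 0], "claw": 1}, {"offset": [0, 0.2, 0], "rotation": [0, 0, 0], "claw": 1}, {"offset": [0, 0.2, 0], "rotation": [0, 0, 0], "claw": 1}, {"offset": [0, 0.2, 0], "rotation": [0, 0, 0], "claw": 1}, {"offset": [0, 0.16, 0], "rotation": [0, 0, 0], "claw": 1}, {"offset": [0, 0.13, 0], "rotation": [0, 0, 0], "claw": 1}, {"offset": [0, 0.11, 0], "rotation": [0, 0, 0], "claw": 1}, {"offset": [0, 0.1, 0], "rotation": [0, 0, 0], "claw": 1}, {"offset": [0, 0.1, 0], "rotation": [0, 0, 0], "claw": 1}]'

```text
clock: 22.82
tcp_pos: [0.5201, -0.1206, 0.0819]
orientation: [-0.082, -3.14, -0.008]
contact_force: [-1.9, 13.2, 8.7]
grip_width: 0.0854
gripper_force: 6.5
```

```bash
python3 -c "
from h import *
jaw()"
```

```text
clk 22.8167 tcp [ 0.5201 -0.1206  0.0819] F [-1.9 13.2  8.7] w 0.0854
pad band front(clamp y) [0.0358 0.0417 0.0606] 146
jaw top y [0.0076 0.0152 0.0197] 78
lug hist [ 3  3  2  0  0  0  0  0  0  0  0  0  0  0  0  2  1  0  0  0  0  0  6 13
  4 12 10 10  9 11 23 14  4  5 12 10 14  6 17 16 12  5  8 15  7  4  0  0
  0]
```

```bash
python3 - <<'E'
from h import *
import pickle
def an(g):
    s=pts(g).reshape(-1,3); a=np.array([.0577,.9983]); b=np.array([.9983,-.0577]); q=s[:,:2]-[.5279,.0236]; y=q@a; x=q@b
    k=(abs(x)<.02)&(s[:,2]>.043)&(s[:,2]<.055)&(y>-.09)&(y<.1); j=np.median(y[k]); 
    k=(abs(x)<.022)&(s[:,2]>.0355)&(s[:,2]<.042)&(y>j+.005)&(y<j+.05); p=y[k]
    print('jaw',j.round(4),'pad top rel jaw',np.percentile(p-j,[5,25,50,75,95]).round(4),len(p))
an(pickle.load(open('side0.pkl','rb'))); an(pickle.load(open('top0.pkl','rb')))
o=get_obs();print(o['contact_force'],o['gripper_force'],o['tau'][:4])
for i in range(3): an(cam('side'))
print(get_obs()['contact_force'])
E
```

```text
jaw -0.0499 pad top rel jaw [0.0064 0.0199 0.0266 0.0289 0.0308] 85
jaw -0.0526 pad top rel jaw [0.0079 0.0129 0.027  0.03   0.0328] 55
[-1.62819707 12.74204349  9.2708511 ] 6.398730576038361 [  6.70368433 -42.47230411  11.99840873 -18.33650172]
jaw 0.0155 pad top rel jaw [0.0054 0.0175 0.0213 0.0246 0.0262] 90
jaw 0.015 pad top rel jaw [0.0054 0.0186 0.0218 0.0248 0.0268] 97
jaw 0.0158 pad top rel jaw [0.0054 0.0181 0.0213 0.0238 0.0258] 89
[-2.50620101 13.80270747  8.40056586]
```

Emit:
drive_tool --rows '[{"offset": [0, -0.01, 0], "rotation": [0, 0, 0], "claw": 1}, {"offset": [0, -0.02, 0], "rotation": [0, 0, 0], "claw": 1}, {"offset": [0, -0.03, 0], "rotation": [0, 0, 0], "claw": 1}, {"offset": [0, -0.03, 0], "rotation": [0, 0, 0], "claw": 1}, {"offset": [0, -0.03, 0], "rotation": [0, 0, 0], "claw": 1}]'

```text
clock: 23.43
tcp_pos: [0.5203, -0.124, 0.082]
orientation: [-0.08, -3.14, -0.01]
contact_force: [-1.4, 16.2, 10.5]
grip_width: 0.0851
gripper_force: 7.8
```

```bash
cat >> h.py <<'E'
def an(g):
    s=pts(g).reshape(-1,3); a=np.array([.0577,.9983]); b=np.array([.9983,-.0577]); q=s[:,:2]-[.5279,.0236]; y=q@a; x=q@b
    k=(abs(x)<.02)&(s[:,2]>.043)&(s[:,2]<.055)&(y>-.09)&(y<.1); j=np.median(y[k]); 
    k=(abs(x)<.022)&(s[:,2]>.0355)&(s[:,2]<.042)&(y>j+.005)&(y<j+.05); p=y[k]
    print('jaw',j.round(4),'pad top rel jaw',np.percentile(p-j,[5,25,50,75,95]).round(4),len(p))
E
python3 - <<'E'
from h import *
for i in range(3): an(cam('side'))
o=get_obs(); print(o['contact_force'],o['tcp_pos'],o['gripper_force'])
E
```

```text
jaw 0.0172 pad top rel jaw [0.006  0.0167 0.0193 0.0222 0.0241] 86
jaw 0.0172 pad top rel jaw [0.0054 0.0169 0.0198 0.0226 0.0246] 89
jaw 0.0175 pad top rel jaw [0.0055 0.016  0.0201 0.022  0.0239] 90
[-1.34293007 15.43552635 11.49476655] [ 0.52027304 -0.12396953  0.0820271 ] 7.795022428035736
```

Emit:
drive_tool --rows '[{"offset": [0, -0.01, 0], "rotation": [0, 0, 0], "claw": 1}, {"offset": [0, -0.022, 0], "rotation": [0, 0, 0], "claw": 1}, {"offset": [0, -0.022, 0], "rotation": [0, 0, 0], "claw": 1}, {"offset": [0, -0.022, 0], "rotation": [0, 0, 0], "claw": 1}, {"offset": [0, -0.022, 0], "rotation": [0, 0, 0], "claw": 1}, {"offset": [0, -0.022, 0], "rotation": [0, 0, 0], "claw": 1}]'

```text
clock: 24.08
tcp_pos: [0.5203, -0.1267, 0.082]
orientation: [-0.079, -3.141, -0.011]
contact_force: [-1.7, 18.4, 11.6]
grip_width: 0.0855
gripper_force: 8.5
```

```bash
python3 - <<'E'
from h import *
for i in range(3): g=cam('side'); an(g)
o=get_obs(); print(o['contact_force'],o['tcp_pos'],o['gripper_force'])
cv2.imwrite('pics/s6c.png',cv2.resize(g['frame'][200:340,250:400],None,fx=4,fy=4)[...,::-1])
E
```

```text
jaw 0.0196 pad top rel jaw [0.0061 0.0156 0.0179 0.0205 0.0228] 82
jaw 0.0191 pad top rel jaw [0.0056 0.0152 0.0185 0.0209 0.0228] 95
jaw 0.0196 pad top rel jaw [0.0058 0.0145 0.0175 0.0199 0.0217] 87
[-0.2084042  18.12331837 12.00953239] [ 0.52030939 -0.12670253  0.08207215] 8.526687920093536
```

View pics/s6c.png

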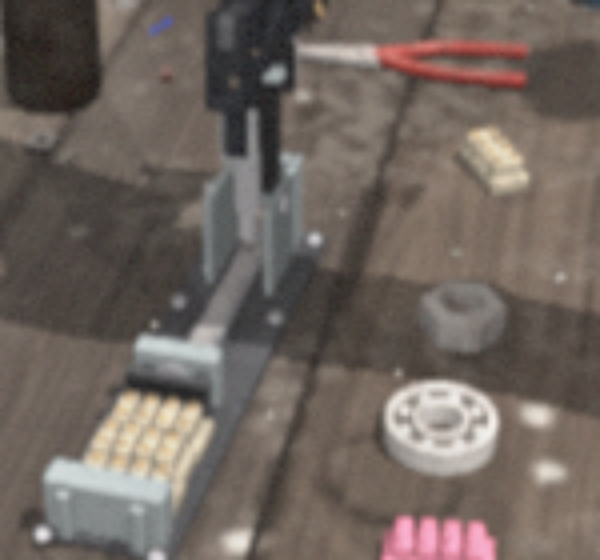

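The pack is square and tight against the stop at (150,430), the springs are pressed in about 9 mm, and the trigger is held at about 18 N. I'm handing it in.

```bash
python3 -c "
from bench import hand_in
print(hand_in())"
```

```text
the job is handed in; nothing more can be done
None
```

I handed the job in with three blocks clamped square against the stop, the trigger still squeezed at about 18 N and the pad springs pressed in about 9 mm by camera measurement; the spare block was not touched, and no verdict was returned.

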